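Stack the hinge bearings and hold the guard-door leaf in line for its pin

TASK

Get the machine guard's hinge ready for its pin: thread the brass collar down over the tubular post on the jamb's knuckle until fully home and let go of it, then the black thrust washer down on top of the collar likewise. Then pick up the loose blue hinge leaf and hold it upright with its knuckle about 5 mm above the washer, touching nothing, the knuckle hole lined up over the hole in the post and the leaf in a straight line with the jamb, on the side away from the jamb block. Finish while still holding it there, and leave the wrench, oil bottle and pin tray where they are.

Things in the scene. Friction and masses are not known exactly. Their poses are not given: they have to be found in the camera images.
- jamb_knuckle_top (a point): Point on the vertical hinge axis of the fixed jamb, at the flat top of its steel knuckle (32 mm diameter), 60 mm above the work surface. z is up along the axis; x points straight away from the blue jamb block (64 mm along x, 60 across, top 50 mm above the work surface, from x = -94 to -30 mm). Its 10 mm base plate is 100 wide, x = -140 to 30 mm.
- jamb_post_tip (a point): Centre of the tip of the steel tubular post that stands on the jamb's knuckle, on the hinge axis, 20 mm above jamb_knuckle_top: 18 mm outside diameter, the last 4 mm tapered to about 14 mm, 10 mm hole down the middle. Same axes as jamb_knuckle_top; fixed.
- collar_mid (a point): Loose brass collar (ring), outside diameter 40 mm, hole 22 mm, 12 mm high, lying flat on the work surface; this point is at its centre, half-way up (6 mm above its underside). z is its axis. Home on the knuckle this point is 6 mm above jamb_knuckle_top.
- washer_mid (a point): Loose black thrust washer (ring), outside diameter 46 mm, hole 22 mm, 10 mm high, lying flat on the work surface; this point is at its centre, half-way up (5 mm above its underside). z is its axis. Home on the collar this point is 17 mm above jamb_knuckle_top, and the washer's top 22 mm above it (2 mm above the post's tip).
- leaf_grip (a point): Loose hinge leaf on a blue door stile, standing upright on the work surface, about 0.4 kg. This point is the centre of the stile, a block 60 long (x), 26 thick (y), 80 mm high (z): 40 mm above its underside, 40 mm below its top. x points from the knuckle towards the stile, z up. Grip it across the 26 mm thickness; the mass centre is about 10 mm from here towards the knuckle.
- leaf_eye (a point): Point on the leaf's knuckle axis at the knuckle's underside, level with the stile's underside; it lies 52 mm from leaf_grip along the leaf's -x and 40 mm below it. The knuckle is a steel tube 32 mm in diameter, 40 mm high, with a 10 mm vertical hole. Same axes as leaf_grip. In the final hold it is about 27 mm above jamb_knuckle_top, with x along the jamb's x.
- wrench: Bystander: steel wrench lying on the bench, 160 mm long along x and about 15 mm high; origin at the centre of its underside.
- oiler: Bystander: white oil bottle with a red cap, 56 mm in diameter, 130 mm high, standing; origin at the centre of its underside.
- pin_tray: Bystander: black tray 60 (x) by 120 (y) by 22 mm high with two steel hinge pins in it; origin at the centre of its underside.
There are look-alikes about, which are no part of the job. Of the things that look like the part that bears washer_mid, the smallest one is meant.

How it is judged:
By the outcome, as a careful person would: the job done as asked, in the order asked, and still so for the second after the job is handed in, while the arm keeps its last pose, push and grip.
It also fails if it takes over 72 s, if anything falls off the work surface, if the arm or the gripper's body presses on something with over 40 N, if the wrist force passes 120 N, or if a joint passes its speed limit or range.

ROBOT

A 6-joint arm with a two-finger parallel gripper is mounted at the origin on the work surface. World frame = base frame: x ahead of the robot, y to its left, z up, the work surface at z = 0. Lengths are in m, angles in degrees, forces in N, time in s.
With the tool pointing down it reaches from about 0.3 to 0.75 m from the base axis. Payload 8.5 kg.
Tool frame: the origin (TCP) lies on the centre line of the jaws, within the pads' length; the fingertips stand env.tips_ahead ahead of it and the grasp point (between the pads) lies 8 mm behind it (env.tips_ahead is the distance from the TCP to the fingertips, in m); z points along the fingers, y is the direction in which the jaws open and shut (so a half turn about z gives the same grasp; the last joint's range is limited). The gripper opens to 85 mm and grips with 20 to 120 N. Pads are 22 mm wide; open, the fingers measure 114 mm over their backs; the gripper's body (76 mm by 85 mm) begins 54 mm behind the grasp point. The pads swing forward as they close: fully open they stand 13 mm farther back than shut.
Start: joints at [-89.628, 21.807, 74.336, -0, 83.858, -12.336], TCP at [0.121, -0.537, 0.208] pointing down, gripper open.
Joint ranges: [-178.18, 178.18], [-50.72, 133.34], [12.68, 142.11], [-81.47, 261.47], [9.98, 163.14], [-165.26, 165.26]. Speed limits (degrees/s): [136.94, 136.94, 180, 180, 180, 180].

INTERFACE

Orientations are given as a 3x3 rotation matrix whose columns are the frame's x, y, z axes.
In Python, from rig import env gives the robot as it stands.
- The arm moves only by the tool servo_tool, never from a script. Its argument "commands" is a list of rows, each an object with "linear": the shift along the tool's x, y, z in mm, a list of three; "angular": the turn, a rotation vector about the tool's x, y, z in degrees, a list of three; "gripper": the opening, from -1 (shut) to 1 (fully open). In form: [{"linear": [x, y, z], "angular": [rx, ry, rz], "gripper": gripper}, ...]. A call has 1 to 20 rows; each row is the pose to reach, as a shift and turn from the pose commanded when the call began, along the tool's axes at that moment; what a row does not reach only later rows make up. A row lasts 1/10 s, in which the tool goes at most 50 mm and 8.59 degrees, less where a joint would pass 70% of its speed; a pose out of reach is approached as far as the arm can. A call with a gripper value outside its range is refused whole. The fingers move at their own pace and stop on an object; "force" is the grip in N (left out, the last holds). Time passes only in rows, so rows that repeat a pose let the fingers close. It gives the time, the measured TCP pose, the force and the opening at its end, in the units of the state.
- env.observe(): the state, without advancing time (a new reading comes with each control period).
- env.get_image(name): name is "scene" or "side" or "wrist"; returns a dict with "frame" (384x512x3 uint8, blue, green, red), "fx", "fy", "cx", "cy" (pixels), "cam_to_world" (4x4, takes a point from camera to world coordinates); the wrist camera has in their place "T_tool_cam" (4x4, takes a point from camera to tool coordinates, whose origin is the TCP and whose axes are the flange's). Camera axes: x right, y up, looking along -z (the intrinsics and any distortion apply to the point x, -y, -z); pixel columns grow to the right and rows downward; lengths in m; the calibration is good to about 2 mm. A picture is of the moment at which its call begins: read the wrist's pose just before it. There is no depth.
- env.close_job(): hands the job in, once; it reports no verdict.
Trained networks look in a picture, given as the dict that the camera call returned (one of the last four; its "shot" number tells which), for a name from the list of things; names that differ only in an ending like _2 or _b are one class to them, and where a whole thing is asked for, a point or a joint stands for the part that bears it (a point fixed in the world has none). Each returns a list of dicts, best first, with "confidence" (0 to 1); they miss things now and then, are a little off and sometimes report something else, mostly with a low value. They report only what shows in the picture. A call takes as long as a camera call. They do not tell look-alikes from the thing itself.
- env.trace(picture, query): "pixels" (384x512 bool, what is visible of it) and "extent" ([left, top, right, bottom] in pixels, round what is visible of it).
The state is a dict: "time_s": time; "q": joint angles; "qvel": joint speeds; "joint_efforts": joint torques, N m; "position": TCP position; "tool_rot": TCP orientation; "ft_force": force on the tool from outside, world axes, zero at the start; "wrist_torque": the same for the moment, N m; "grip_width": finger opening in m.
Only numpy, scipy, OpenCV 4.12 (cv2) and the standard library are available. Lean on these libraries where they do the work, as an engineer would, in place of code of your own. Each camera call takes 0.05 s, during which the arm holds its last target.

## Working session

There is one attempt and no reset: what is moved stays moved. The work goes in short steps, Python scripts to look and compute and a tool call to move; the robot and the scene stay as the last step left them, time stands still between calls to the robot, and variables do not carry over. Pictures are saved under pics/ and viewed, and the job is handed in when it is done.

Besides the shell and the picture viewer there is one more tool, called after "Emit:" as name(argument=value, ...) on one line, values as JSON. servo_tool: Moves the arm, as the interface text tells. Its arguments: {"type":"object","properties":{"commands":{"type":"array","items":{"type":"object","properties":{"linear":{"type":"array","items":{"type":"number"}},"angular":{"type":"array","items":{"type":"number"}},"gripper":{"type":"number"}}}},"force":{"type":"number"}},"required":["commands"]}

```bash
ls; mkdir -p pics; python3 - <<'E'
from rig import env
import cv2,numpy as np
s=env.observe(); print(s, env.tips_ahead)
for n in ["scene","side","wrist"]:
    p=env.get_image(n); cv2.imwrite(f"pics/{n}0.png",p["frame"])
    print(n,{k:(v if k!='frame' else 0) for k,v in p.items()})
E
```

```text
pics
{'time_s': 0.0, 'q': array([-8.96270912e+01,  2.18421310e+01,  7.43824514e+01, -1.86984443e-04,
        8.38599657e+01, -1.23355143e+01]), 'qvel': array([ 0.03950723,  0.03867731,  0.06018567, -0.01915578,  0.07593408,
        0.06453103]), 'joint_efforts': array([ 3.22360116e-03, -4.48461270e+01, -2.31281698e+01, -8.20816626e-05,
        4.76700530e-03, -1.77920803e-06]), 'position': array([ 0.12099149, -0.53620185,  0.20741467]), 'tool_rot': array([[ 9.75502138e-01,  2.19989950e-01, -1.28488241e-05],
       [ 2.19989729e-01, -9.75501072e-01,  1.47558840e-03],
       [ 3.12080576e-04, -1.44226625e-03, -9.99998911e-01]]), 'ft_force': array([ 0.38066706, -0.34267663, -0.36450956]), 'wrist_torque': array([ 0.01173293, -0.01960824, -0.03934835]), 'grip_width': 0.085397024447671} 0.011
scene {'frame': 0, 'fx': 353.0282287902423, 'fy': 353.0282287902423, 'cx': 253.23885777013345, 'cy': 192.94257337950543, 'cam_to_world': array([[ 0.87240367, -0.31472503,  0.37397861,  0.92387335],
       [ 0.48867297,  0.57806334, -0.65348413, -0.7049175 ],
       [-0.01051551,  0.75285519,  0.658102
[... 275 characters left out ...]
,  0.30517542],
       [-0.38531425, -0.59033333,  0.70925277,  0.62231733],
       [-0.00561729,  0.77008615,  0.63791517,  0.68472586],
       [ 0.        ,  0.        ,  0.        ,  1.        ]]), 'shot': 2}
wrist {'frame': 0, 'fx': 344.27256396934536, 'fy': 344.27256396934536, 'cx': 259.0366861050256, 'cy': 196.69555920141283, 'T_tool_cam': array([[-8.97520108e-04,  9.59446523e-01,  2.81889277e-01,
         7.17958225e-02],
       [ 9.99999589e-01,  8.96650721e-04,  1.32077825e-04,
         1.03148454e-03],
       [-1.26034614e-04,  2.81889280e-01, -9.59446933e-01,
        -1.65953471e-01],
       [ 0.00000000e+00,  0.00000000e+00,  0.00000000e+00,
         1.00000000e+00]]), 'shot': 3}
```

View pics/scene0.png

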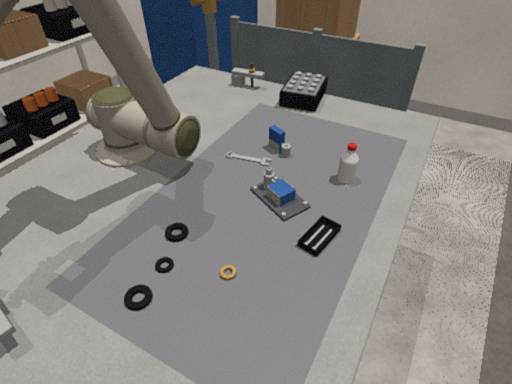

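View pics/side0.png

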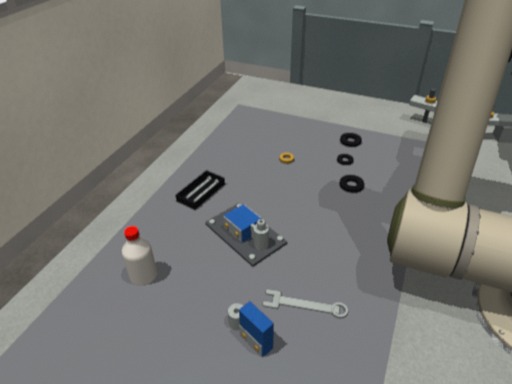

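View pics/wrist0.png

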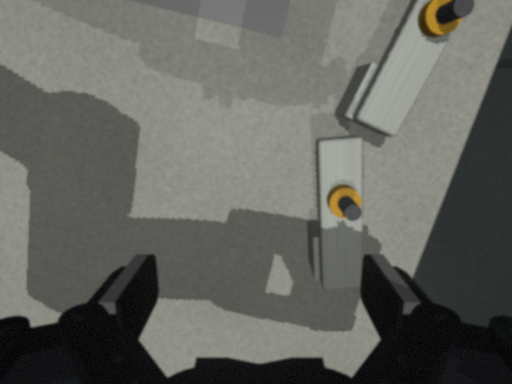

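```bash
cat > h.py <<'E'
from rig import env
import cv2,numpy as np
from scipy.optimize import minimize
def shot(n,save=None):
    s=env.observe(); p=env.get_image(n)
    if n=="wrist":
        T=np.eye(4);T[:3,:3]=s["tool_rot"];T[:3,3]=s["position"]
        p["c2w"]=T@p["T_tool_cam"]
    else: p["c2w"]=p["cam_to_world"]
    if save: cv2.imwrite(f"pics/{save}.png",p["frame"])
    return p
def proj(p,P):
    P=np.atleast_2d(P); W=np.linalg.inv(p["c2w"])
    c=P@W[:3,:3].T+W[:3,3]
    return np.c_[p["cx"]+p["fx"]*c[:,0]/-c[:,2], p["cy"]+p["fy"]*-c[:,1]/-c[:,2]]
def ray(p,uv,z):
    d=np.array([(uv[0]-p["cx"])/p["fx"],-(uv[1]-p["cy"])/p["fy"],-1.])
    d=p["c2w"][:3,:3]@d; o=p["c2w"][:3,3]
    return o+d*(z-o[2])/d[2]
def ring(R,z0,z1,n=60,c=(0,0)):
    a=np.linspace(0,2*np.pi,n,endpoint=False)
    return np.concatenate([np.c_[c[0]+R*np.cos(a),c[1]+R*np.sin(a),0*a+z] for z in(z0,z1)])
def box(x0,x1,y0,y1,z0,z1):
    return np.array([[x,y,z] for x in(x0,x1) for y in(y0,y1) for z in(z0,z1)])
def place(P,x,y,yaw=0,z=0):
    c,s=np.cos(yaw),np.sin(yaw); return P@np.array([[c,s,0],[-s,c,0],[0,0,1]])+[x,y,z]
LEAF=[ (box(-.03,.03,-.013,.013,0,.08)), ring(.016,0,.04,c=(-.052,0)) ,box(-.052,-.03,-.004,.004,0.002,.038)]
JAMB=[ box(-.14,.03,-.05,.05,0,.01), box(-.094,-.03,-.03,.03,0,.05), ring(.016,0,.06), ring(.009,.06,.076), ring(.007,.06,.08)]
def ringparts(R,h): return [ring(R,0,h)]
S=4
def sil(p,parts,x,y,yaw,z=0):
    m=np.zeros((384*S,512*S),np.uint8)
    for P in parts:
        h=cv2.convexHull(((proj(p,place(P,x,y,yaw,z))+.5)*S-.5).astype(np.float32))
        cv2.fillConvexPoly(m,np.round(h).astype(np.int32),255)
    return cv2.resize(m,(512,384),interpolation=cv2.INTER_AREA)/255.
def fit(views,parts,x0,yawfit=False,z=0,sc=.01):
    def cost(v):
        x,y=v[0]*.01,v[1]*.01; yaw=v[2]*.1 if yawfit else 0
        return sum(np.abs(sil(p,parts,x,y,yaw,z)-m).sum()/m.sum() for p,m in views)
    v0=[x0[0]*100,x0[1]*100]+([x0[2]*10] if yawfit else [])
    sx=np.array([v0]+[np.array(v0)+1.0*np.eye(len(v0))[i] for i in range(len(v0))])
    r=minimize(cost,v0,method="Nelder-Mead",options=dict(initial_simplex=sx,xatol=1e-3,fatol=1e-5,maxiter=300))
    v=r.x; return [v[0]*.01,v[1]*.01]+([v[2]*.1] if yawfit else []), r.fun
E
python3 - <<'E'
from h import *
print(env.observe()["time_s"])
for n in ["scene","side"]:
    p=shot(n)
    for q in ["collar_mid","washer_mid","leaf_grip","jamb_knuckle_top","wrench","oiler","pin_tray"]:
        for d in env.trace(p,q)[:5]:
            m=d["pixels"]; yy,xx=np.nonzero(m); c=(xx.mean(),yy.mean())
            print(n,q,round(d["confidence"],2),np.round(d["extent"]),np.round(c,1),m.sum(),np.round(ray(p,c,.006)[:2],4))
E
```

```text
0.15
scene collar_mid 0.54 [220. 261. 234. 283.] [228.1 271.7] 179 [ 0.6108 -0.2859]
scene washer_mid 0.73 [167. 219. 189. 236.] [175.9 231.7] 347 [ 0.4167 -0.2433]
scene washer_mid 0.71 [125. 283. 152. 314.] [138.  296.7] 529 [ 0.4675 -0.4438]
scene washer_mid 0.61 [155. 258. 173. 275.] [164.2 264.2] 237 [ 0.46   -0.3433]
scene leaf_grip 0.63 [270. 124. 289. 159.] [279.2 141. ] 479 [0.4651 0.2925]
scene leaf_grip 0.31 [335. 143. 360. 183.] [348.4 163.7] 608 [0.7293 0.2775]
scene jamb_knuckle_top 0.63 [252. 172. 314. 221.] [279.7 196. ] 1455 [0.5994 0.0218]
scene wrench 0.6 [228. 151. 271. 163.] [249.6 157.9] 212 [0.4226 0.1492]
scene oiler 0.78 [334. 142. 362. 182.] [348.1 163.9] 627 [0.7289 0.2759]
scene pin_tray 0.81 [292. 216. 343. 257.] [318.7 235.3] 1007 [ 0.7598 -0.0701]
scene pin_tray 0.68 [267. 125. 293. 156.] [278.4 140.1] 481 [0.4599 0.2966]
side collar_mid 0.52 [280. 153. 296. 163.] [286.3 158.1] 136 [ 0.6091 -0.2883]
side washer_mid 0.65 [340. 154. 354. 167.] [345.  159.6] 166 [ 0.4572 -0.3431]
side washer_mid 0.55 [340. 177. 363. 193.] [351.5 183.9] 339 [ 0.4159 -0.2444]
side washer_mid 0.55 [338. 135. 360. 149.] [350.3 139.9] 254 [ 0.4667 -0.446 ]
side leaf_grip 0.65 [229. 304. 274. 355.] [251.9 326.9] 1662 [0.4874 0.2314]
side jamb_knuckle_top 0.66 [204. 204. 289. 265.] [246.2 233.9] 2726 [0.5926 0.0211]
side wrench 0.65 [264. 290. 348. 320.] [304.  304.6] 838 [0.4151 0.1499]
side wrench 0.64 [204. 202. 288. 268.] [246.1 233.9] 2694 [0.5928 0.0212]
side pin_tray 0.9 [179. 172. 225. 209.] [200.1 189.5] 1015 [ 0.764  -0.0775]
side pin_tray 0.39 [338. 155. 354. 167.] [344.9 159.5] 165 [ 0.4574 -0.343 ]
```

```bash
python3 - <<'E'
from h import *
P={n:shot(n) for n in ["scene","side"]}
def pick(n,q,near):
    best=None
    for d in env.trace(P[n],q):
        m=d["pixels"]; yy,xx=np.nonzero(m); c=ray(P[n],(xx.mean(),yy.mean()),.006)[:2]
        dd=np.hypot(*(c-near)); 
        if dd<.1 and (best is None or dd<best[0]): best=(dd,m)
    m=best[1].astype(np.uint8)
    return P[n],m.astype(float)
def fillhull(m):
    cs,_=cv2.findContours(m.astype(np.uint8),cv2.RETR_EXTERNAL,cv2.CHAIN_APPROX_NONE)
    o=np.zeros_like(m,np.uint8); cv2.drawContours(o,cs,-1,1,-1); return o.astype(float)
res={}
for q,near,parts,yf in [("collar_mid",(.61,-.287),ringparts(.02,.012),0),("washer_mid",(.458,-.343),ringparts(.023,.010),0),("leaf_grip",(.475,.25),LEAF,1),("jamb_knuckle_top",(.595,.021),JAMB,1)]:
    V=[(p,fillhull(m)) for p,m in (pick(n,q,np.array(near)) for n in P)]
    for vs in ([V[0]],[V[1]],V):
        if yf:
            r=min((fit(vs,parts,(*near,np.radians(a)),True) for a in range(0,360,45)),key=lambda r:r[1])
            print(q,np.round(r[0][:2],4),np.degrees(r[0][2])%360,r[1])
        else: r=fit(vs,parts,near); print(q,np.round(r[0],4),r[1])
    res[q]=r[0]
    for n,(p,m) in zip(P,V):
        f=p["frame"]; e=(sil(p,parts,r[0][0],r[0][1],r[0][2] if yf else 0)>.5).astype(np.uint8)
        cs,_=cv2.findContours(e,cv2.RETR_EXTERNAL,cv2.CHAIN_APPROX_NONE); 
        p.setdefault("cs",[]).extend(cs)
for n in P:
    f=cv2.resize(P[n]["frame"],None,fx=3,fy=3)
    for c in P[n]["cs"]: cv2.polylines(f,[c*3+1],True,(0,255,0),1)
    a=f[110*3:310*3,120*3:340*3] if n=="scene" else f[120*3:360*3,190*3:380*3]
    cv2.imwrite(f"pics/fit_{n}.png",a[:600*1] if 0 else cv2.resize(a,None,fx=600/max(a.shape[:2]),fy=600/max(a.shape[:2])))
E
```

```text
Traceback (most recent call last):
TypeError: 'NoneType' object is not subscriptable
```

```bash
ls -la pics
```

```text
total 856
drwxr-xr-x 2 agent agent   4096 Dec  7 09:34 .
drwxr-xr-x 3 agent agent   4096 Dec  7 09:35 ..
-rw-r--r-- 1 agent agent 334332 Dec  7 09:34 scene0.png
-rw-r--r-- 1 agent agent 241903 Dec  7 09:34 side0.png
-rw-r--r-- 1 agent agent 284017 Dec  7 09:34 wrist0.png
```

```bash
cat > m.py <<'E'
from h import *
P={n:shot(n) for n in ["scene","side"]}
def pick(n,q,near,r=.1):
    for k in range(4):
        best=None
        for d in env.trace(P[n],q):
            m=d["pixels"]; yy,xx=np.nonzero(m); c=ray(P[n],(xx.mean(),yy.mean()),.006)[:2]
            dd=np.hypot(*(c-near)); 
            if dd<r and (best is None or dd<best[0]): best=(dd,m)
        if best is not None: return P[n],best[1].astype(np.uint8)
        c=P[n].get("cs"); P[n]=shot(n); P[n]["cs"]=c or []
    return None
def fillhull(m):
    cs,_=cv2.findContours(m.astype(np.uint8),cv2.RETR_EXTERNAL,cv2.CHAIN_APPROX_NONE)
    o=np.zeros_like(m,np.uint8); cv2.drawContours(o,cs,-1,1,-1); return o.astype(float)
for q,near,parts,yf in [("collar_mid",(.61,-.287),ringparts(.02,.012),0),("washer_mid",(.458,-.343),ringparts(.023,.010),0),("leaf_grip",(.475,.25),LEAF,1),("jamb_knuckle_top",(.595,.021),JAMB,1)]:
    V=[(r[0],fillhull(r[1])) for r in (pick(n,q,np.array(near)) for n in P) if r]
    for vs in ([[v] for v in V]+[V]):
        if yf:
            r=min((fit(vs,parts,(*near,np.radians(a)),True) for a in range(0,360,45)),key=lambda r:r[1])
            print(q,np.round(r[0][:2],4),np.degrees(r[0][2])%360,r[1])
        else: r=fit(vs,parts,near); print(q,np.round(r[0],4),r[1])
    for p in P.values():
        e=(sil(p,parts,r[0][0],r[0][1],r[0][2] if yf else 0)>.5).astype(np.uint8)
        cs,_=cv2.findContours(e,cv2.RETR_EXTERNAL,cv2.CHAIN_APPROX_NONE); 
        p.setdefault("cs",[]).extend(cs)
for n in P:
    f=cv2.resize(P[n]["frame"],None,fx=3,fy=3)
    for c in P[n]["cs"]: cv2.polylines(f,[c*3+1],True,(0,255,0),1)
    a=f[110*3:310*3,120*3:340*3] if n=="scene" else f[120*3:360*3,190*3:380*3]
    cv2.imwrite(f"pics/fit_{n}.png",cv2.resize(a,None,fx=600/max(a.shape[:2]),fy=600/max(a.shape[:2])))
print(env.observe()["time_s"])
E
python3 m.py
```

```text
collar_mid [ 0.6093 -0.286 ] 0.20555555555555557
collar_mid [ 0.6093 -0.286 ] 0.20555555555555557Traceback (most recent call last):
  File "m.py", line 17, in <module>
    V=[(r[0],fillhull(r[1])) for r in (pick(n,q,np.array(near)) for n in P) if r]
                                      ^^^^^^^^^^^^^^^^^^^^^^^^^^^^^^^^^^^^^
  File "m.py", line 17, in <genexpr>
    V=[(r[0],fillhull(r[1])) for r in (pick(n,q,np.array(near)) for n in P) if r]
                                       ~~~~^^^^^^^^^^^^^^^^^^^^
  File "m.py", line 6, in pick
    for d in env.trace(P[n],q):
             ~~~~~~~~~^^^^^^^^
ValueError: only the last four pictures can be asked about
```

```bash
sed -i 's/range(4)/range(1)/' m.py; sed -i 's/        c=P\[n\].get.*$//' m.py; python3 m.py
```

```text
collar_mid [ 0.6103 -0.2855] 0.15606678314890313
collar_mid [ 0.6103 -0.2855] 0.15606678314890313
washer_mid [ 0.4591 -0.3421] 0.13727117402977787
washer_mid [ 0.458  -0.3441] 0.18036685641998734
washer_mid [ 0.4588 -0.3424] 0.3349721931337118
leaf_grip [0.4715 0.2562] 154.41378595826322 0.06889690337022758
leaf_grip [0.4703 0.2528] 154.75144072727025 0.0658037723650018
leaf_grip [0.4714 0.2542] 154.6608943075576 0.17945480269673725
jamb_knuckle_top [0.549 0.046] 151.56835381427976 0.08568948015173371
jamb_knuckle_top [0.5494 0.0421] 153.55355527409642 0.04002350003671881
jamb_knuckle_top [0.5487 0.0434] 152.963449779813 0.1357652569646173
2.2
```

View pics/fit_scene.png

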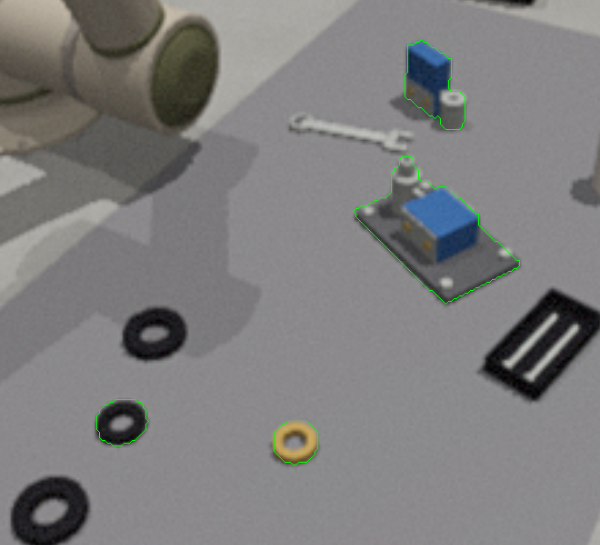

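View pics/fit_side.png

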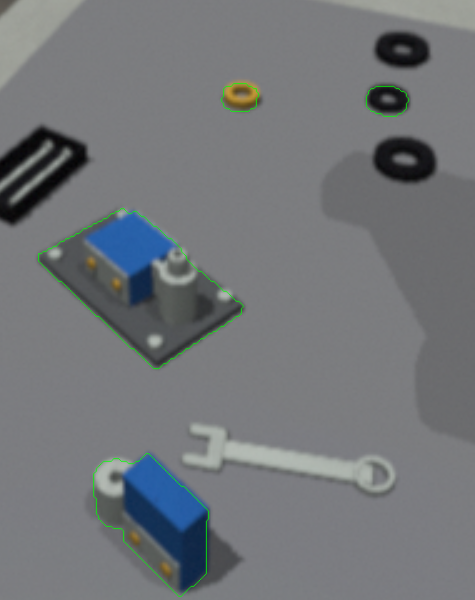

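```bash
cat >> h.py <<'E'
from scipy.spatial.transform import Rotation as Ro
def tgt(x,y,z,yaw=-27.):
    s=env.observe(); R=s["tool_rot"]; a=np.radians(yaw)
    c,sn=np.cos(a),np.sin(a)
    Rt=np.array([[c,sn,0],[sn,-c,0],[0,0,-1.]])
    lin=R.T@(np.array([x,y,z])-s["position"])*1000
    ang=np.degrees(Ro.from_matrix(R.T@Rt).as_rotvec())
    print("lin",np.round(lin,1),"ang",np.round(ang,2),"pos",np.round(s["position"],4),"F",np.round(s["ft_force"],1),"grip",round(s["grip_width"],4),"t",s["time_s"])
E
python3 -c "
from h import *
tgt(.6103,-.2855,.15)"
```

```text
lin [ 532.6 -137.2   58. ] ang [ 0.    0.   39.71] pos [ 0.121  -0.5365  0.208 ] F [-0.4  0.9 -0.1] grip 0.0857 t 2.2
```

Emit:
servo_tool(commands=[{"linear": [200, -50, 20], "angular": [0, 0, 20], "gripper": 1}, {"linear": [400, -100, 40], "angular": [0, 0, 39.7], "gripper": 1}, {"linear": [532.6, -137.2, 58], "angular": [0, 0, 39.7], "gripper": 1}, {"linear": [532.6, -137.2, 58], "angular": [0, 0, 39.7], "gripper": 1}, {"linear": [532.6, -137.2, 58], "angular": [0, 0, 39.7], "gripper": 1}, {"linear": [532.6, -137.2, 58], "angular": [0, 0, 39.7], "gripper": 1}, {"linear": [532.6, -137.2, 58], "angular": [0, 0, 39.7], "gripper": 1}, {"linear": [532.6, -137.2, 58], "angular": [0, 0, 39.7], "gripper": 1}, {"linear": [532.6, -137.2, 58], "angular": [0, 0, 39.7], "gripper": 1}, {"linear": [532.6, -137.2, 58], "angular": [0, 0, 39.7], "gripper": 1}, {"linear": [532.6, -137.2, 58], "angular": [0, 0, 39.7], "gripper": 1}, {"linear": [532.6, -137.2, 58], "angular": [0, 0, 39.7], "gripper": 1}, {"linear": [532.6, -137.2, 58], "angular": [0, 0, 39.7], "gripper": 1}, {"linear": [532.6, -137.2, 58], "angular": [0, 0, 39.7], "gripper": 1}, {"linear": [532.6, -137.2, 58], "angular": [0, 0, 39.7], "gripper": 1}, {"linear": [532.6, -137.2, 58], "angular": [0, 0, 39.7], "gripper": 1}, {"linear": [532.6, -137.2, 58], "angular": [0, 0, 39.7], "gripper": 1}])

```text
time_s: 3.9
position: [0.6098, -0.2862, 0.1505]
tool_rot: [[0.89, -0.455, 0.0], [-0.455, -0.89, -0.0], [0.0, 0.0, -1.0]]
ft_force: [-0.7, -0.2, 0.7]
grip_width: 0.0856
```

```bash
cat >> h.py <<'E'
def fillhull(m):
    cs,_=cv2.findContours(m.astype(np.uint8),cv2.RETR_EXTERNAL,cv2.CHAIN_APPROX_NONE)
    o=np.zeros_like(m,np.uint8); cv2.drawContours(o,cs,-1,1,-1); return o.astype(float)
def wfit(q,near,parts,save,yaw=None,z=0,n="wrist",r=.05,zc=.006):
    p=shot(n)
    f=cv2.resize(p["frame"],None,fx=1.5,fy=1.5)
    b=None
    for d in env.trace(p,q):
        m=d["pixels"]; yy,xx=np.nonzero(m); c=ray(p,(xx.mean(),yy.mean()),zc)[:2]
        dd=np.hypot(*(c-np.array(near))); print(q,round(d["confidence"],2),m.sum(),np.round(c,4),np.round(d["extent"]))
        if dd<r and (b is None or dd<b[0]): b=(dd,m,c)
    if b is None: cv2.imwrite(f"pics/{save}.png",f); print("miss"); return None,p
    x0=list(near) if yaw is not None else list(b[2])
    rr=fit([(p,fillhull(b[1]))],parts,x0+([np.radians(yaw)] if yaw is not None else []),yaw is not None,z)
    v=rr[0]; print("FIT",np.round(v[:2],4),np.degrees(v[2]) if yaw is not None else "",round(rr[1],3))
    e=(sil(p,parts,v[0],v[1],v[2] if yaw is not None else 0,z)>.5).astype(np.uint8)
    cs,_=cv2.findContours(e,cv2.RETR_EXTERNAL,cv2.CHAIN_APPROX_NONE)
    for c in cs: cv2.polylines(f,[(c*1.5).astype(np.int32)],True,(0,255,0),1)
    cv2.imwrite(f"pics/{save}.png",f); return v,p
E
python3 - <<'E'
from h import *
v,p=wfit("collar_mid",(.6103,-.2855),ringparts(.02,.012),"w1")
tgt(.6103,-.2855,.15)
E
```

```text
collar_mid 0.93 1094 [ 0.6104 -0.2892] [241. 153. 283. 198.]
FIT [ 0.6106 -0.2892]  0.073
lin [ 0.1 -0.6  0.3] ang [ 0.   -0.02 -0.04] pos [ 0.61   -0.286   0.1503] F [ 0.2 -0.2 -0. ] grip 0.0856 t 4.0
```

View pics/w1.png

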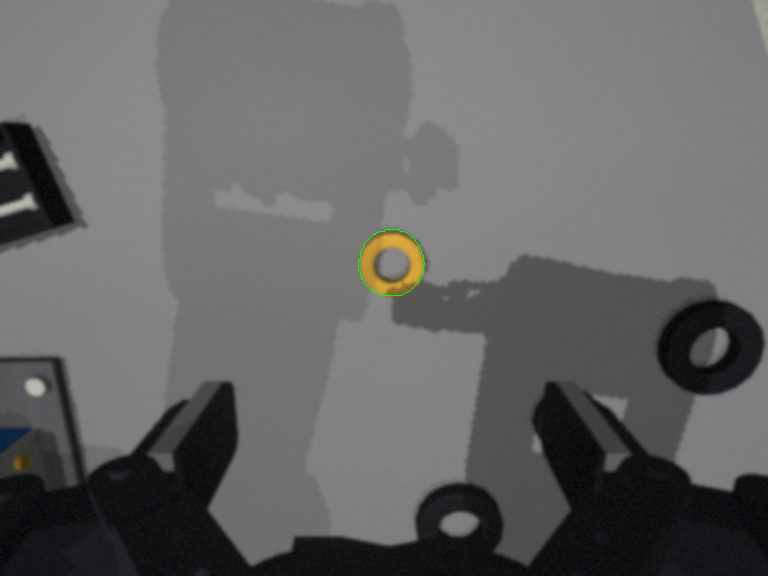

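```bash
python3 -c "
from h import *
tgt(.6106,-.2892,.013)"
```

```text
lin [  2.    2.6 137.3] ang [ 0.   -0.02 -0.04] pos [ 0.61   -0.286   0.1503] F [ 0.2 -0.2 -0. ] grip 0.0856 t 4.0
```

Emit:
servo_tool(commands=[{"linear": [2, 2.6, 40], "angular": [0, 0, 0], "gripper": 1}, {"linear": [2, 2.6, 85], "angular": [0, 0, 0], "gripper": 1}, {"linear": [2, 2.6, 120], "angular": [0, 0, 0], "gripper": 1}, {"linear": [2, 2.6, 132], "angular": [0, 0, 0], "gripper": 1}, {"linear": [2, 2.6, 137], "angular": [0, 0, 0], "gripper": 1}, {"linear": [2, 2.6, 137], "angular": [0, 0, 0], "gripper": 0.2}, {"linear": [2, 2.6, 137], "angular": [0, 0, 0], "gripper": 0.2}, {"linear": [2, 2.6, 137], "angular": [0, 0, 0], "gripper": 0.2}], force=30)

```text
time_s: 4.8
position: [0.6117, -0.2892, 0.0148]
tool_rot: [[0.891, -0.454, 0.002], [-0.454, -0.891, -0.002], [0.003, 0.0, -1.0]]
ft_force: [0.4, -0.0, 0.8]
grip_width: 0.0508
```

```bash
python3 - <<'E'
from h import *
v,p=wfit("collar_mid",(.6103,-.2875),ringparts(.02,.012),"w2")
E
```

```text
collar_mid 0.56 3248 [ 0.6103 -0.2895] [222. 198. 294. 273.]
FIT [ 0.6099 -0.2893]  0.089
```

View pics/w2.png

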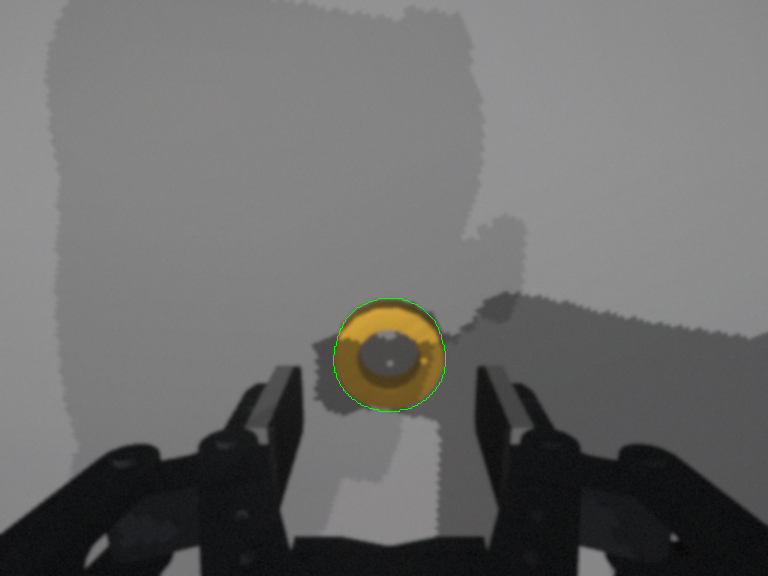

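```bash
python3 - <<'E'
from h import *
s=env.observe(); p=shot("wrist")
R=s["tool_rot"];t=s["position"]
for z in (0,.005,.011):
  for x in (-.011,0,.011):
    print(z,x,np.round(proj(p,[R@np.array([x,.025,z])+t,R@np.array([x,-.025,z])+t]).ravel(),0))
tgt(.6106,-.2892,.013)
E
```

```text
0 -0.011 [305. 259. 211. 259.]
0 0 [306. 240. 210. 240.]
0 0.011 [307. 220. 209. 220.]
0.005 -0.011 [304. 255. 212. 255.]
0.005 0 [305. 236. 211. 237.]
0.005 0.011 [305. 217. 210. 217.]
0.011 -0.011 [302. 250. 213. 250.]
0.011 0 [303. 232. 213. 232.]
0.011 0.011 [304. 213. 212. 213.]
lin [-0.4  0.6  0.9] ang [ 0.01 -0.08  0.01] pos [ 0.6112 -0.2889  0.0139] F [-0.3 -0.  -0. ] grip 0.0516 t 4.95
```

```bash
python3 - <<'E'
from h import *
p=shot("wrist"); f=p["frame"][180:384,110:410].astype(float)
f=(255*(f/255)**.45).astype(np.uint8)
cv2.imwrite("pics/z1.png",cv2.resize(f,None,fx=2.6,fy=2.6,interpolation=cv2.INTER_CUBIC))
p=shot("side"); f=p["frame"][100:220,230:400]
cv2.imwrite("pics/z2.png",cv2.resize(f,None,fx=4,fy=4,interpolation=cv2.INTER_CUBIC))
E
```

```text
(no output)
```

View pics/z1.png

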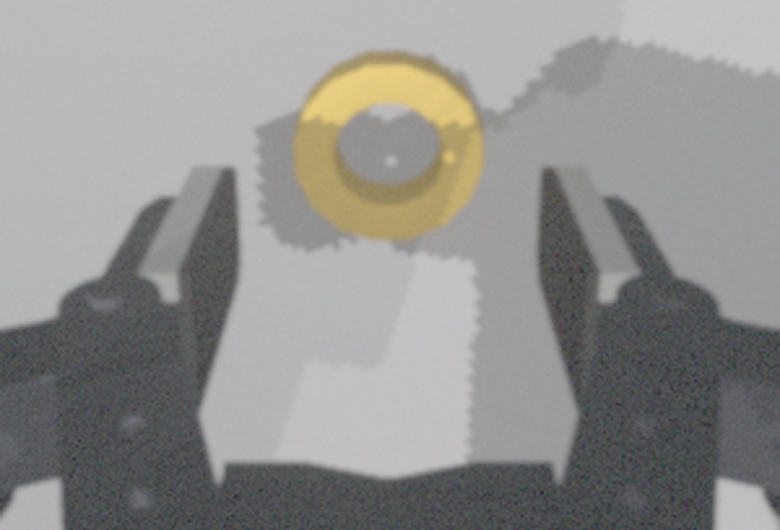

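View pics/z2.png

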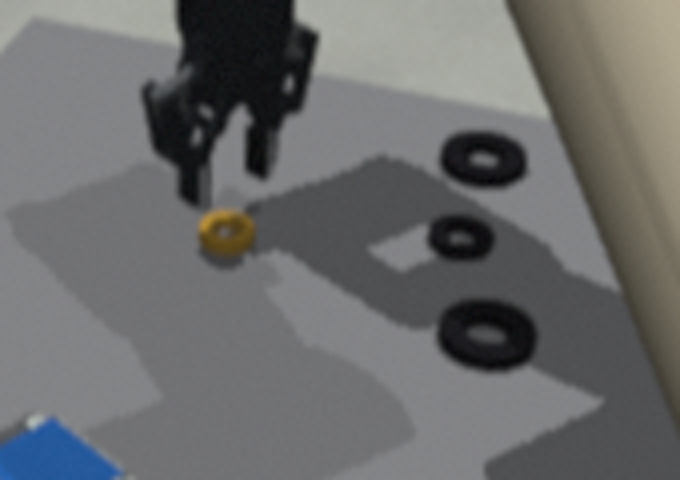

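```bash
python3 - <<'E'
from h import *
s=env.observe(); R=s["tool_rot"];t=s["position"]; print(t,s["grip_width"])
for n in("side","scene","wrist"):
  p=shot(n)
  for z in (-.04,-.03,-.02,-.01,0,.011):
    print(n,z,np.round(proj(p,[R@np.array([x,y,z])+t for y in(.0255,-.0255) for x in (-.011,.011)]),0).tolist())
p=shot("scene"); f=p["frame"][200:300,150:300]
cv2.imwrite("pics/z3.png",cv2.resize(f,None,fx=5,fy=5,interpolation=cv2.INTER_CUBIC))
E
```

```text
[ 0.6110919  -0.28878123  0.01345988] 0.051278939726038995
side -0.04 [[296.0, 142.0], [290.0, 138.0], [282.0, 149.0], [277.0, 145.0]]
side -0.03 [[296.0, 145.0], [290.0, 142.0], [282.0, 152.0], [276.0, 148.0]]
side -0.02 [[296.0, 148.0], [290.0, 145.0], [282.0, 155.0], [276.0, 151.0]]
side -0.01 [[295.0, 151.0], [290.0, 148.0], [282.0, 158.0], [276.0, 154.0]]
side 0 [[295.0, 154.0], [290.0, 151.0], [282.0, 161.0], [276.0, 157.0]]
side 0.011 [[295.0, 157.0], [290.0, 154.0], [282.0, 164.0], [276.0, 161.0]]
scene -0.04 [[214.0, 262.0], [219.0, 268.0], [233.0, 252.0], [238.0, 258.0]]
scene -0.03 [[215.0, 265.0], [219.0, 271.0], [233.0, 255.0], [238.0, 261.0]]
scene -0.02 [[215.0, 267.0], [220.0, 274.0], [234.0, 258.0], [238.0, 264.0]]
scene -0.01 [[216.0, 270.0], [220.0, 276.0], [234.0, 260.0], [239.0, 266.0]]
scene 0 [[216.0, 272.0], [220.0, 279.0], [234.0, 263.0], [239.0, 269.0]]
scene 0.011 [[216.0, 275.0], [221.0, 282.0], [234.0, 266.0], [239.0, 272.0]]
wrist -0.04 [[319.0, 303.0], [321.0, 255.0], [197.0, 303.0], [194.0, 255.0]]
wrist -0.03 [[315.0, 290.0], [317.0, 245.0], [201.0, 290.0], [198.0, 245.0]]
wrist -0.02 [[312.0, 279.0], [314.0, 236.0], [204.0, 279.0], [202.0, 236.0]]
wrist -0.01 [[309.0, 268.0], [310.0, 228.0], [207.0, 269.0], [205.0, 228.0]]
wrist 0 [[306.0, 259.0], [308.0, 220.0], [210.0, 260.0], [208.0, 220.0]]
wrist 0.011 [[303.0, 250.0], [305.0, 213.0], [212.0, 251.0], [211.0, 213.0]]
```

View pics/z3.png

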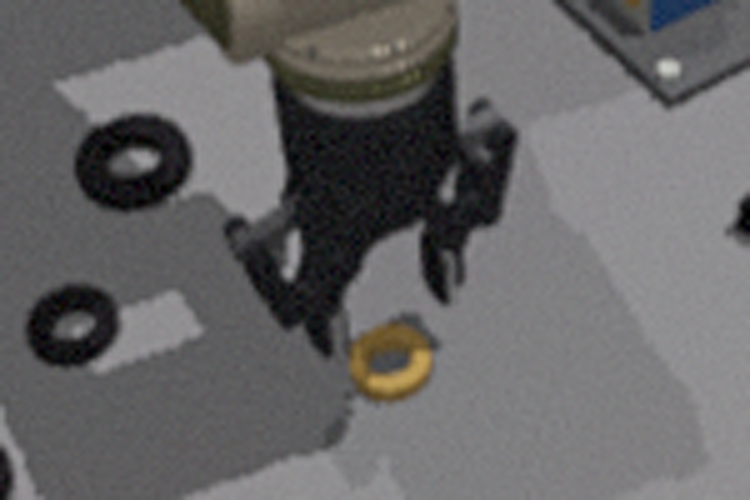

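Emit:
servo_tool(commands=[{"linear": [-1, 0, 3], "angular": [0, 0, 0], "gripper": 0.2}, {"linear": [-1, 0, 6], "angular": [0, 0, 0], "gripper": 0.2}, {"linear": [-1, 0, 8], "angular": [0, 0, 0], "gripper": 0.2}, {"linear": [-1, 0, 9], "angular": [0, 0, 0], "gripper": 0.2}, {"linear": [-1, 0, 9], "angular": [0, 0, 0], "gripper": 0.2}])

```text
time_s: 5.75
position: [0.61, -0.2882, 0.0038]
tool_rot: [[0.891, -0.454, -0.0], [-0.454, -0.891, 0.0], [-0.0, -0.0, -1.0]]
ft_force: [-0.4, 0.6, 0.2]
grip_width: 0.0514
```

```bash
python3 - <<'E'
from h import *
tgt(.6106,-.2892,.0)
p=shot("wrist"); f=p["frame"][130:384,110:410].astype(float)
f=(255*(f/255)**.45).astype(np.uint8)
cv2.imwrite("pics/z4.png",cv2.resize(f,None,fx=2.3,fy=2.3,interpolation=cv2.INTER_CUBIC))
p=shot("side"); f=p["frame"][100:220,230:400]
cv2.imwrite("pics/z5.png",cv2.resize(f,None,fx=4,fy=4,interpolation=cv2.INTER_CUBIC))
E
```

```text
lin [1.  0.6 3.8] ang [-0.    0.02  0.01] pos [ 0.61   -0.2882  0.0038] F [-0.4  0.6  0.2] grip 0.0514 t 5.75
```

View pics/z5.png

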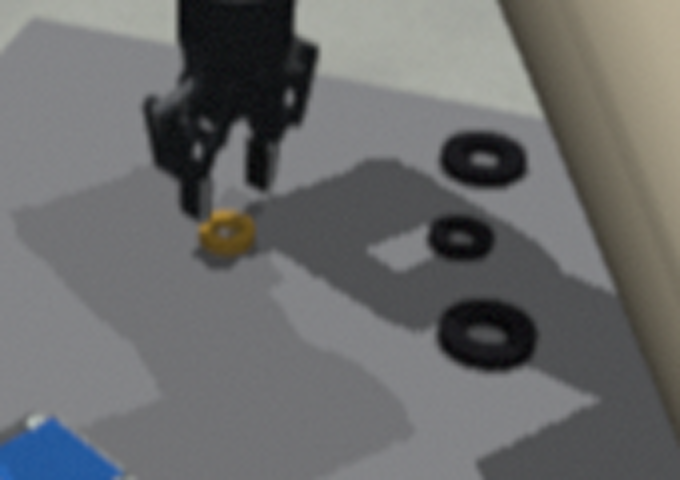

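View pics/z4.png

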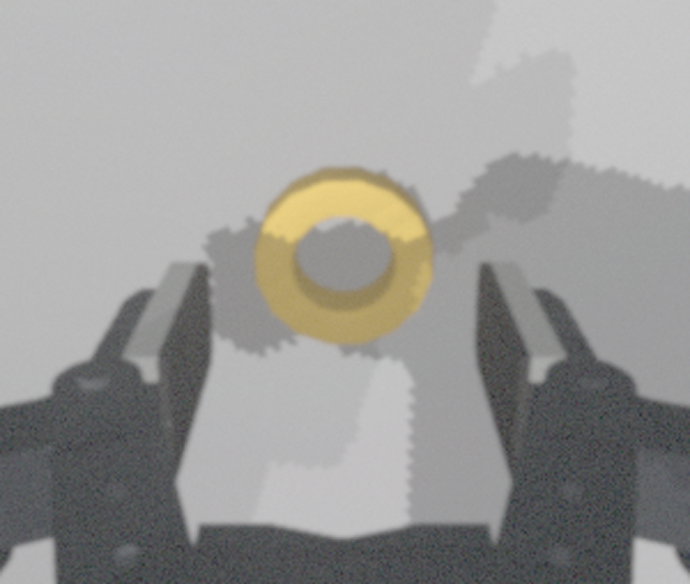

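Emit:
servo_tool(commands=[{"linear": [0, 0.5, 5], "angular": [0, 0, 0], "gripper": 0.2}, {"linear": [0, 0.5, 10], "angular": [0, 0, 0], "gripper": 0.2}, {"linear": [0, 0.5, 14], "angular": [0, 0, 0], "gripper": 0.2}, {"linear": [0, 0.5, 18], "angular": [0, 0, 0], "gripper": 0.2}, {"linear": [0, 0.5, 18], "angular": [0, 0, 0], "gripper": 0.2}])

```text
time_s: 6.35
position: [0.6095, -0.2885, -0.0148]
tool_rot: [[0.891, -0.454, -0.001], [-0.454, -0.891, 0.001], [-0.001, -0.0, -1.0]]
ft_force: [-0.0, -0.2, -0.1]
grip_width: 0.0515
```

```bash
python3 - <<'E'
from h import *
tgt(.6106,-.2892,.0)
p=shot("wrist"); f=p["frame"][130:384,110:410].astype(float)
f=(255*(f/255)**.45).astype(np.uint8)
cv2.imwrite("pics/z6.png",cv2.resize(f,None,fx=2.3,fy=2.3,interpolation=cv2.INTER_CUBIC))
p=shot("side"); f=p["frame"][100:220,230:400]
cv2.imwrite("pics/z7.png",cv2.resize(f,None,fx=4,fy=4,interpolation=cv2.INTER_CUBIC))
E
```

```text
lin [  1.3   0.1 -14.8] ang [-0.01  0.07  0.01] pos [ 0.6095 -0.2885 -0.0148] F [-0.  -0.2 -0.1] grip 0.0515 t 6.35
```

View pics/z6.png

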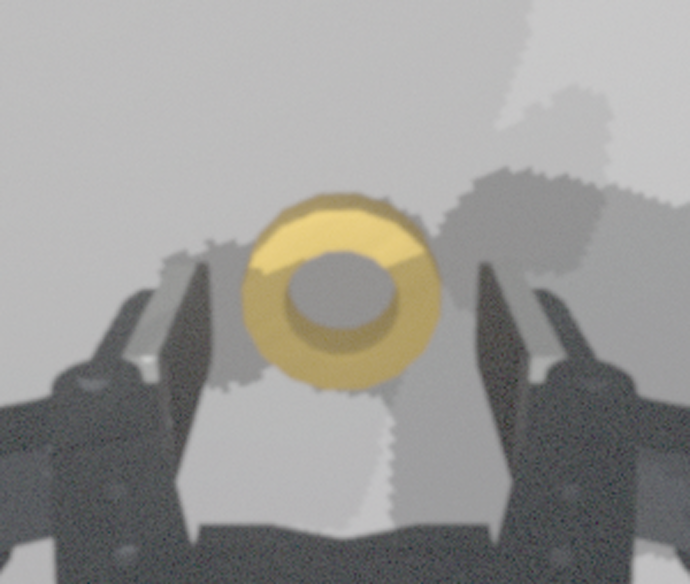

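View pics/z7.png

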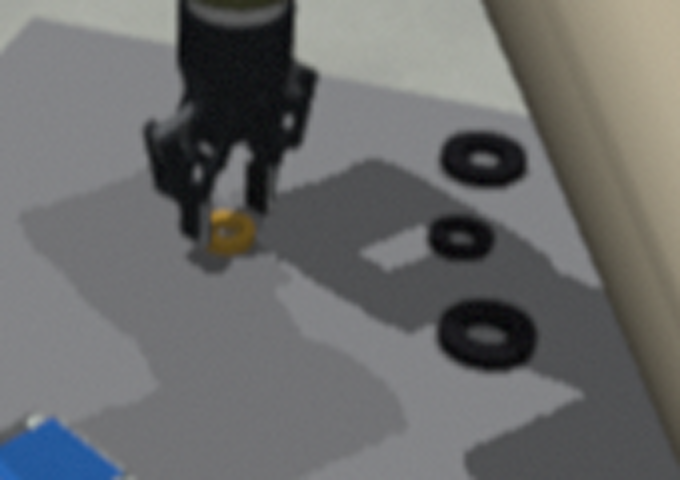

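Emit:
servo_tool(commands=[{"linear": [1, 0, 4], "angular": [0, 0, 0], "gripper": 0.2}, {"linear": [1, 0, 8], "angular": [0, 0, 0], "gripper": 0.2}, {"linear": [1, 0, 8], "angular": [0, 0, 0], "gripper": 0.2}, {"linear": [1, 0, 8], "angular": [0, 0, 0], "gripper": -0.3}, {"linear": [1, 0, 8], "angular": [0, 0, 0], "gripper": -0.3}, {"linear": [1, 0, 8], "angular": [0, 0, 0], "gripper": -0.3}, {"linear": [1, 0, 8], "angular": [0, 0, 0], "gripper": -0.3}], force=30)

```text
time_s: 7.15
position: [0.6108, -0.2892, -0.0218]
tool_rot: [[0.891, -0.454, 0.0], [-0.454, -0.891, -0.0], [0.0, -0.0, -1.0]]
ft_force: [0.1, -0.3, 0.4]
grip_width: 0.0387
```

```bash
cat >> h.py <<'E'
def look(n,save,r0,r1,c0,c1,g=.45):
    p=shot(n); f=p["frame"][r0:r1,c0:c1].astype(float); f=(255*(f/255)**g).astype(np.uint8)
    k=min(600/f.shape[0],780/f.shape[1]); cv2.imwrite(f"pics/{save}.png",cv2.resize(f,None,fx=k,fy=k,interpolation=cv2.INTER_CUBIC)); return p
E
python3 - <<'E'
from h import *
tgt(.6106,-.2892,.0)
look("wrist","z8",130,384,110,410)
look("side","z9",100,220,230,400,1)
E
```

```text
lin [ -0.2   0.1 -21.8] ang [-0.   -0.02  0.  ] pos [ 0.6108 -0.2892 -0.0218] F [ 0.1 -0.3  0.4] grip 0.0387 t 7.15
```

View pics/z8.png

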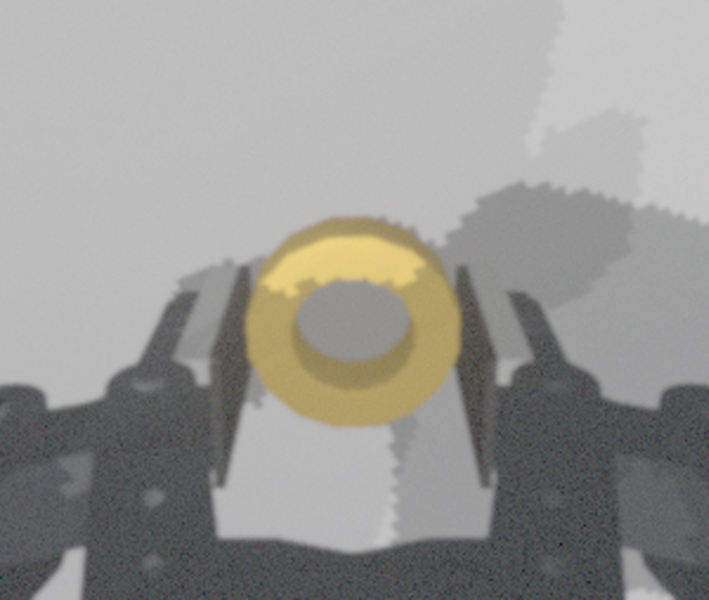

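View pics/z9.png

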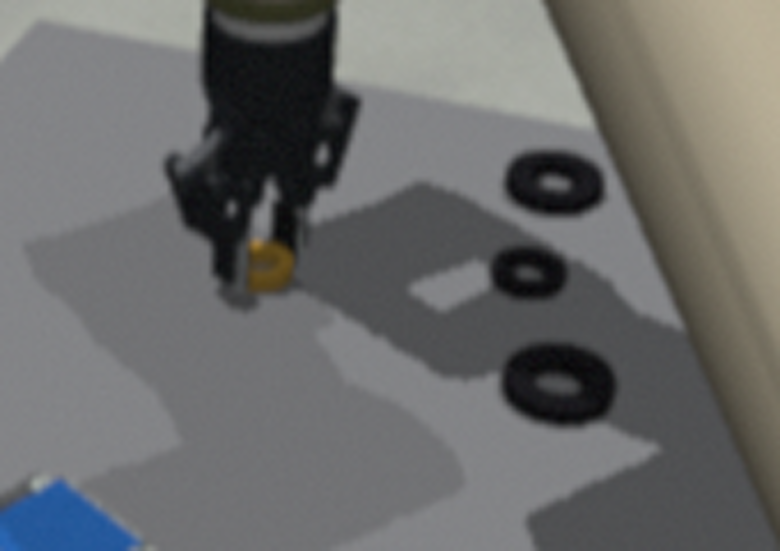

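Emit:
servo_tool(commands=[{"linear": [0, 0, -10], "angular": [0, 0, 0], "gripper": -0.3}, {"linear": [0, 0, -30], "angular": [0, 0, 0], "gripper": -0.3}, {"linear": [0, 0, -60], "angular": [0, 0, 0], "gripper": -0.3}, {"linear": [0, 0, -80], "angular": [0, 0, 0], "gripper": -0.3}, {"linear": [0, 0, -80], "angular": [0, 0, 0], "gripper": -0.3}])

```text
time_s: 7.75
position: [0.6121, -0.2901, 0.0618]
tool_rot: [[0.891, -0.454, 0.005], [-0.454, -0.891, -0.004], [0.006, 0.001, -1.0]]
ft_force: [0.4, -0.8, -0.6]
grip_width: 0.0386
```

```bash
python3 - <<'E'
from h import *
s=env.observe()
v,p=wfit("collar_mid",s["position"][:2],ringparts(.02,.012),"w3",z=s["position"][2]+.0218,zc=s["position"][2]+.03)
if v: print("tool-frame ring", (s["tool_rot"].T@(np.array([v[0],v[1],0])-s["position"]))[:2])
tgt(.4955,.07,.15)
E
```

```text
collar_mid 0.62 5080 [ 0.6124 -0.2911] [215. 220. 305. 312.]
FIT [ 0.611  -0.2903]  0.094
tool-frame ring [-0.00123561  0.0006626 ]
lin [-265.5 -267.7  -92.1] ang [-0.    0.01  0.01] pos [ 0.6105 -0.289   0.0579] F [ 0.3  0.5 -2.1] grip 0.0382 t 7.85
```

View pics/w3.png

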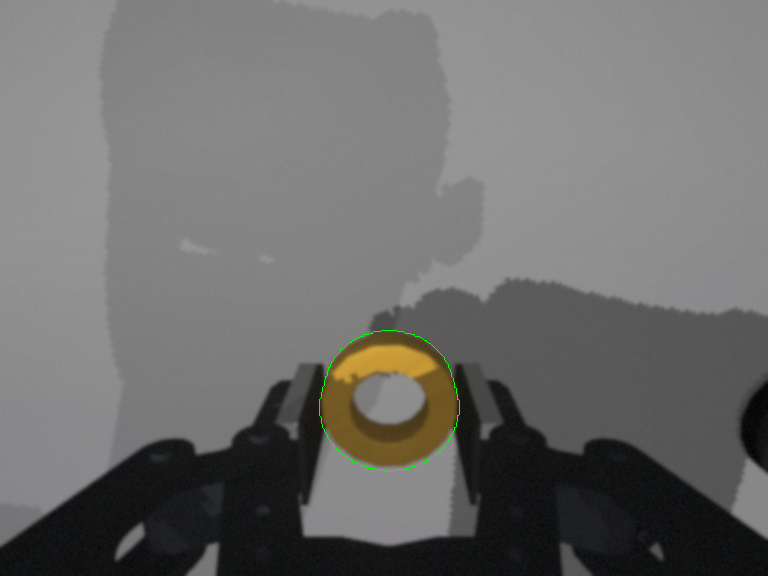

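Emit:
servo_tool(commands=[{"linear": [-20, -20, -30], "angular": [0, 0, 0], "gripper": -0.3}, {"linear": [-45, -45, -55], "angular": [0, 0, 0], "gripper": -0.3}, {"linear": [-72, -73, -75], "angular": [0, 0, 0], "gripper": -0.3}, {"linear": [-100, -101, -92], "angular": [0, 0, 0], "gripper": -0.3}, {"linear": [-130, -131, -92], "angular": [0, 0, 0], "gripper": -0.3}, {"linear": [-160, -161, -92], "angular": [0, 0, 0], "gripper": -0.3}, {"linear": [-190, -191, -92], "angular": [0, 0, 0], "gripper": -0.3}, {"linear": [-220, -222, -92], "angular": [0, 0, 0], "gripper": -0.3}, {"linear": [-245, -247, -92], "angular": [0, 0, 0], "gripper": -0.3}, {"linear": [-260, -262, -92], "angular": [0, 0, 0], "gripper": -0.3}, {"linear": [-265.5, -267.7, -92], "angular": [0, 0, 0], "gripper": -0.3}, {"linear": [-265.5, -267.7, -92], "angular": [0, 0, 0], "gripper": -0.3}, {"linear": [-265.5, -267.7, -92], "angular": [0, 0, 0], "gripper": -0.3}, {"linear": [-265.5, -267.7, -92], "angular": [0, 0, 0], "gripper": -0.3}])

```text
time_s: 9.25
position: [0.496, 0.0688, 0.1497]
tool_rot: [[0.89, -0.455, -0.0], [-0.455, -0.89, -0.0], [-0.0, 0.0, -1.0]]
ft_force: [-0.3, -0.1, -0.3]
grip_width: 0.0389
```

```bash
python3 - <<'E'
from h import *
s=env.observe()
v,p=wfit("collar_mid",s["position"][:2],ringparts(.02,.012),"w4",z=s["position"][2]+.0218,zc=s["position"][2]+.03)
if v: print("tool-frame ring", (s["tool_rot"].T@(np.array([v[0],v[1],0])-s["position"]))[:2])
v,p=wfit("jamb_knuckle_top",(.549,.043),JAMB,"w5",yaw=153,r=.2)
tgt(.4955,.07,.15)
E
```

```text
collar_mid 0.89 5170 [0.4964 0.0677] [215. 221. 305. 313.]
FIT [0.4951 0.0683]  0.081
tool-frame ring [-0.00060767  0.00083695]
jamb_knuckle_top 0.94 17318 [0.5783 0.0262] [198.   1. 323. 147.]
FIT [0.5498 0.0402] 153.79808280244723 0.011
lin [-0.6 -0.5 -0.1] ang [ 0.    0.01 -0.04] pos [0.4958 0.0693 0.1499] F [-0.1 -0.2 -0.3] grip 0.0382 t 9.45
```

View pics/w5.png

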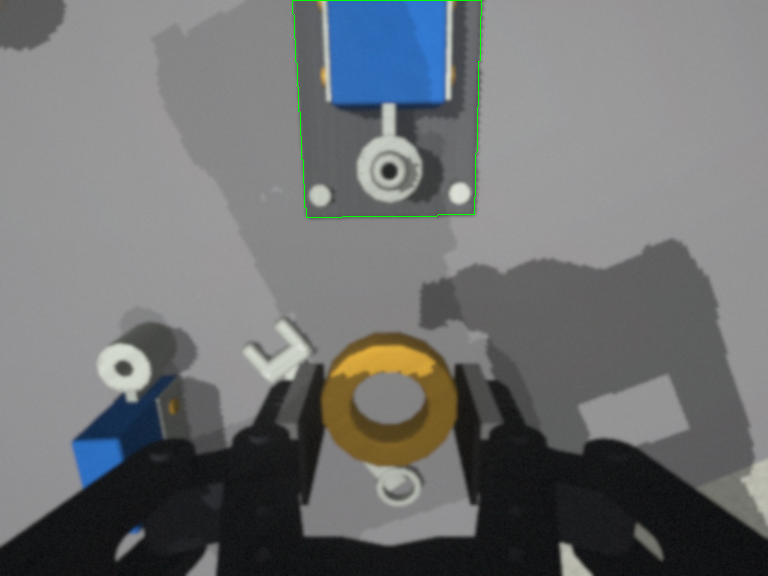

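```bash
python3 - <<'E'
from h import *
p=shot("wrist")
print(ray(p,(390/1.5,171/1.5),.08), ray(p,(390/1.5,168/1.5),.06))
f=p["frame"]; c=f[85:145,225:300]; cv2.imwrite("pics/z10.png",cv2.resize(c,None,fx=9,fy=9,interpolation=cv2.INTER_CUBIC))
print(proj(p,[[.5498,.0402,.08],[.5498,.0402,.06]]))
s=env.observe(); d=np.array([.5498-.4951,.0402-.0683]); x,y=s["position"][:2]+d; tgt(x,y,.0652,-26.2)
E
```

```text
[0.54919601 0.04052752 0.08      ] [0.54952912 0.04028262 0.06      ]
[[260.0255451  112.94132822]
 [259.93131401 111.60285549]]
lin [61.5  0.2 84.8] ang [ 0.    0.   -0.83] pos [0.4958 0.0694 0.15  ] F [ 0.2 -0.5 -1.4] grip 0.0384 t 9.5
```

View pics/z10.png

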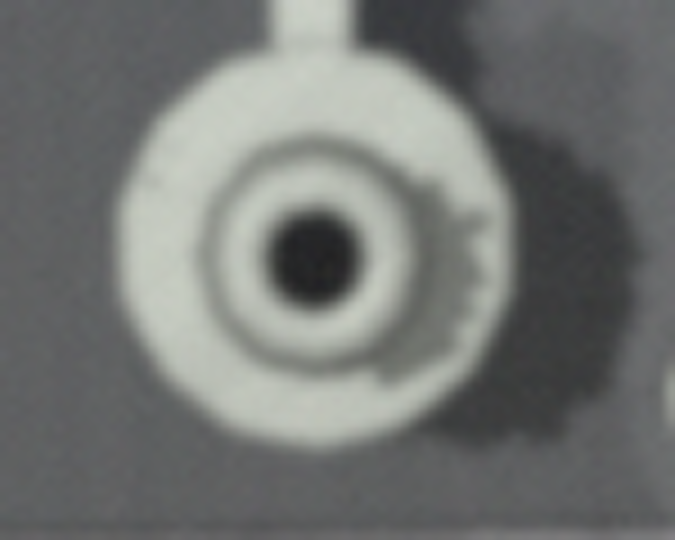

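Emit:
servo_tool(commands=[{"linear": [20, 0, 10], "angular": [0, 0, 0], "gripper": -0.3}, {"linear": [42, 0, 25], "angular": [0, 0, 0], "gripper": -0.3}, {"linear": [57, 0.2, 45], "angular": [0, 0, 0], "gripper": -0.3}, {"linear": [61.2, 0.2, 65], "angular": [0, 0, 0], "gripper": -0.3}, {"linear": [61.2, 0.2, 76], "angular": [0, 0, 0], "gripper": -0.3}, {"linear": [61.2, 0.2, 82], "angular": [0, 0, 0], "gripper": -0.3}, {"linear": [61.2, 0.2, 82], "angular": [0, 0, 0], "gripper": -0.3}, {"linear": [61.2, 0.2, 82], "angular": [0, 0, 0], "gripper": -0.3}, {"linear": [61.2, 0.2, 82], "angular": [0, 0, 0], "gripper": -0.3}])

```text
time_s: 10.4
position: [0.5504, 0.042, 0.0689]
tool_rot: [[0.891, -0.454, 0.002], [-0.454, -0.891, -0.0], [0.002, -0.001, -1.0]]
ft_force: [0.3, 0.0, -1.1]
grip_width: 0.0383
```

```bash
cat >> h.py <<'E'
def over(save,parts3d,r0=170,r1=384,c0=130,c1=390,g=.6):
    """parts3d: list of (points Nx3 closed curve, colour)"""
    p=shot("wrist"); k=min(600/(r1-r0),780/(c1-c0))
    f=p["frame"][r0:r1,c0:c1].astype(float); f=(255*(f/255)**g).astype(np.uint8)
    f=cv2.resize(f,None,fx=k,fy=k,interpolation=cv2.INTER_CUBIC)
    for P,col in parts3d:
        u=(proj(p,P)-[c0,r0]+.5)*k; cv2.polylines(f,[np.round(u).astype(np.int32)],True,col,1)
    cv2.imwrite(f"pics/{save}.png",f); return p
def circ(c,R,z): 
    a=np.linspace(0,2*np.pi,60,endpoint=False); return np.c_[c[0]+R*np.cos(a),c[1]+R*np.sin(a),0*a+z]
E
python3 - <<'E'
from h import *
s=env.observe(); t=s["position"]; A=(.5495,.0404)
u=t[2]+.0218
rc=t+s["tool_rot"]@np.array([-.0006,.0008,0])
over("w6",[(circ(A,.005,.08),(0,0,255)),(circ(A,.007,.08),(0,0,255)),(circ(rc,.011,u+.012),(0,255,0)),(circ(rc,.02,u+.012),(0,255,0)),(circ(rc,.011,u),(255,0,0))])
print(u); tgt(*A,.0652)
E
```

```text
0.09074872514688333
lin [-0.1  1.8  3.7] ang [-0.03 -0.08  0.02] pos [0.5504 0.042  0.0689] F [-0.7 -0.4 -0.4] grip 0.0387 t 10.45
```

View pics/w6.png

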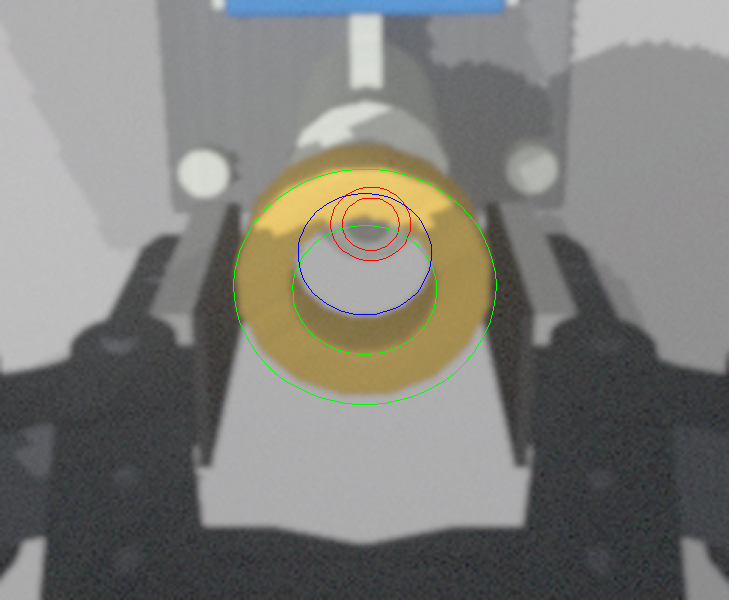

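```bash
python3 - <<'E'
from h import *
s=env.observe(); t=s["position"]; A=(.5495,.0404)
u=t[2]+.0218
rc=t+s["tool_rot"]@np.array([-.0006,.0008,0])
over("w7",[(circ(A,.005,.08),(0,0,255)),(circ(rc,.011,u+.012),(0,255,0)),(circ(rc,.011,u),(255,0,0))],r0=225,r1=315,c0=210,c1=310,g=.6)
print(u); tgt(*A,.0652)
E
```

```text
0.09066418062033815
lin [-0.   1.8  3.5] ang [-0.02 -0.06  0.02] pos [0.5503 0.042  0.0687] F [-0.6  0.4 -1.1] grip 0.0384 t 10.5
```

View pics/w7.png

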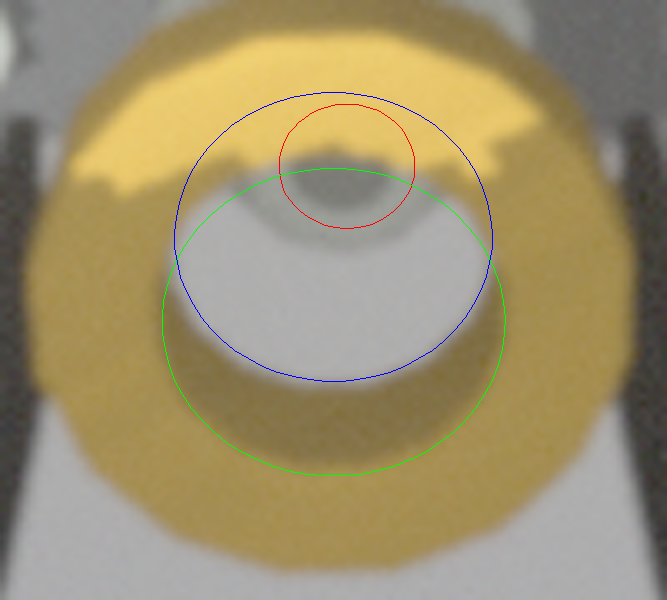

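Emit:
servo_tool(commands=[{"linear": [1.7, 0.4, 2], "angular": [0, 0, 0], "gripper": -0.3}, {"linear": [1.7, 0.4, 5], "angular": [0, 0, 0], "gripper": -0.3}, {"linear": [1.7, 0.4, 8], "angular": [0, 0, 0], "gripper": -0.3}, {"linear": [1.7, 0.4, 11], "angular": [0, 0, 0], "gripper": -0.3}, {"linear": [1.7, 0.4, 14], "angular": [0, 0, 0], "gripper": -0.3}, {"linear": [1.7, 0.4, 15], "angular": [0, 0, 0], "gripper": -0.3}, {"linear": [1.7, 0.4, 15], "angular": [0, 0, 0], "gripper": -0.3}])

```text
time_s: 11.2
position: [0.5513, 0.0408, 0.0528]
tool_rot: [[0.891, -0.454, -0.0], [-0.454, -0.891, 0.0], [-0.0, 0.0, -1.0]]
ft_force: [0.2, -0.1, -1.4]
grip_width: 0.0384
```

```bash
python3 - <<'E'
from h import *
s=env.observe(); t=s["position"]; A=(.5495,.0404)
u=t[2]+.0218
rc=t+s["tool_rot"]@np.array([-.0006,.0008,0])
over("w8",[(circ(A,.005,.08),(0,0,255)),(circ(rc,.011,u+.012),(0,255,0)),(circ(rc,.011,u),(255,0,0))],r0=205,r1=325,c0=190,c1=330,g=.6)
print(u); tgt(*A,.0652)
E
```

```text
0.07462136399657693
lin [ -1.6   1.2 -12.2] ang [0.   0.   0.01] pos [0.5514 0.0408 0.053 ] F [ 0.2 -0.6 -1.7] grip 0.0391 t 11.25
```

View pics/w8.png

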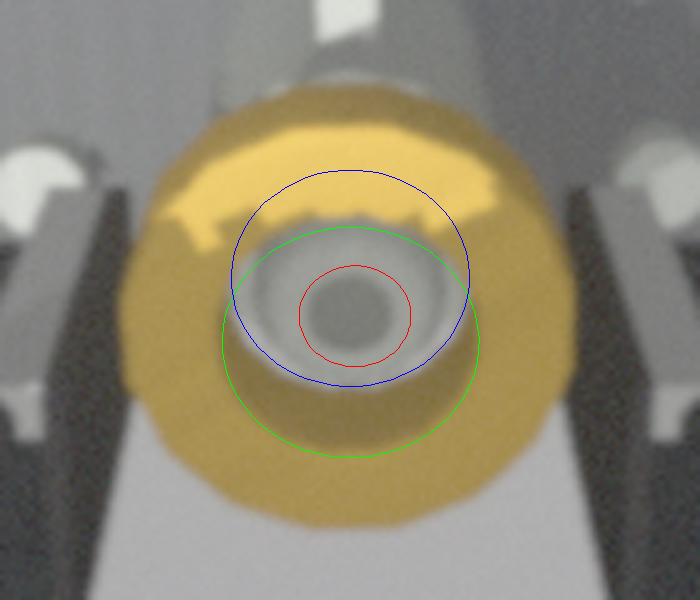

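Emit:
servo_tool(commands=[{"linear": [-0.8, 0, 3], "angular": [0, 0, 0], "gripper": -0.3}, {"linear": [-0.8, 0, 6], "angular": [0, 0, 0], "gripper": -0.3}, {"linear": [-0.8, 0, 9], "angular": [0, 0, 0], "gripper": -0.3}, {"linear": [-0.8, 0, 11], "angular": [0, 0, 0], "gripper": -0.3}, {"linear": [-0.8, 0, 13], "angular": [0, 0, 0], "gripper": -0.3}, {"linear": [-0.8, 0, 14], "angular": [0, 0, 0], "gripper": -0.3}, {"linear": [-0.8, 0, 14], "angular": [0, 0, 0], "gripper": -0.3}])

```text
time_s: 11.95
position: [0.5507, 0.0412, 0.0389]
tool_rot: [[0.891, -0.454, -0.0], [-0.454, -0.891, 0.0], [-0.0, 0.0, -1.0]]
ft_force: [0.4, 0.6, -0.2]
grip_width: 0.0384
```

Emit:
servo_tool(commands=[{"linear": [0, 0, 0.4], "angular": [0, 0, 0], "gripper": -0.3}, {"linear": [0, 0, 0.8], "angular": [0, 0, 0], "gripper": -0.3}, {"linear": [0, 0, 1.2], "angular": [0, 0, 0], "gripper": -0.3}, {"linear": [0, 0, 1.2], "angular": [0, 0, 0], "gripper": -0.3}])

```text
time_s: 12.35
position: [0.5508, 0.0411, 0.0381]
tool_rot: [[0.891, -0.454, 0.0], [-0.454, -0.891, -0.0], [0.0, -0.0, -1.0]]
ft_force: [-1.7, -0.9, 2.1]
grip_width: 0.0384
```

Emit:
servo_tool(commands=[{"linear": [0, 0, 0.5], "angular": [0, 0, 0], "gripper": -0.3}, {"linear": [0, 0, 0.5], "angular": [0, 0, 0], "gripper": 0.4}, {"linear": [0, 0, 0.5], "angular": [0, 0, 0], "gripper": 0.4}, {"linear": [0, 0, 0.5], "angular": [0, 0, 0], "gripper": 0.4}, {"linear": [0, 0, 0.5], "angular": [0, 0, 0], "gripper": 0.4}])

```text
time_s: 12.85
position: [0.5507, 0.0411, 0.0372]
tool_rot: [[0.891, -0.454, -0.0], [-0.454, -0.891, 0.0], [-0.0, 0.0, -1.0]]
ft_force: [-0.1, -0.2, 0.2]
grip_width: 0.06
```

```bash
python3 - <<'E'
from h import *
A=(.5495,.0404)
over("w9",[],r0=130,r1=384,c0=110,c1=410,g=.6)
look("side","z11",180,290,180,320,1)
tgt(*A,.0652)
E
```

```text
lin [ -0.7   1.2 -28. ] ang [0.   0.01 0.01] pos [0.5507 0.0411 0.0372] F [-1.3  0.3  0.9] grip 0.0598 t 12.95
```

View pics/w9.png

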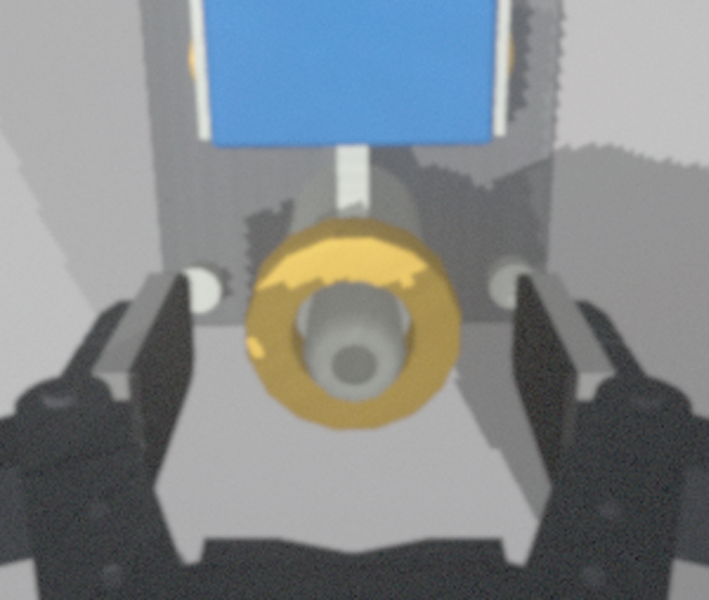

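View pics/z11.png

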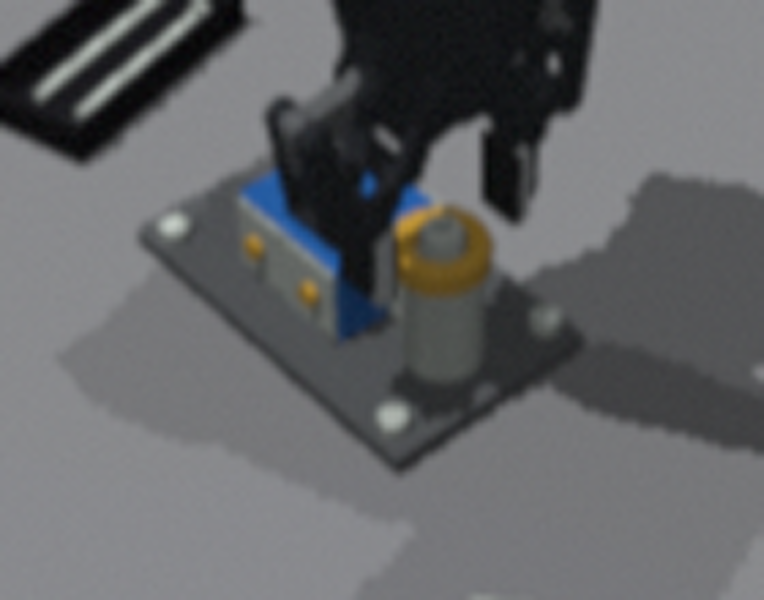

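```bash
python3 - <<'E'
from h import *
tgt(.459,-.3425,.12)
E
```

```text
lin [ 92.4 383.5 -82.8] ang [0.   0.01 0.01] pos [0.5507 0.0411 0.0372] F [-1.3  0.3  0.9] grip 0.0598 t 12.95
```

Emit:
servo_tool(commands=[{"linear": [0, 0, -10], "angular": [0, 0, 0], "gripper": 0.4}, {"linear": [0, 0, -35], "angular": [0, 0, 0], "gripper": 0.4}, {"linear": [0, 0, -75], "angular": [0, 0, 0], "gripper": 0.4}, {"linear": [12, 40, -90], "angular": [0, 0, 0], "gripper": 0.4}, {"linear": [92.4, 383.5, -90], "angular": [0, 0, 0], "gripper": 0.4}, {"linear": [92.4, 383.5, -90], "angular": [0, 0, 0], "gripper": 0.4}, {"linear": [92.4, 383.5, -90], "angular": [0, 0, 0], "gripper": 0.4}, {"linear": [92.4, 383.5, -90], "angular": [0, 0, 0], "gripper": 0.4}, {"linear": [92.4, 383.5, -90], "angular": [0, 0, 0], "gripper": 0.4}, {"linear": [92.4, 383.5, -90], "angular": [0, 0, 0], "gripper": 0.4}, {"linear": [92.4, 383.5, -90], "angular": [0, 0, 0], "gripper": 0.4}, {"linear": [92.4, 383.5, -83], "angular": [0, 0, 0], "gripper": 0.4}, {"linear": [92.4, 383.5, -83], "angular": [0, 0, 0], "gripper": 0.4}, {"linear": [92.4, 383.5, -83], "angular": [0, 0, 0], "gripper": 0.4}, {"linear": [92.4, 383.5, -83], "angular": [0, 0, 0], "gripper": 0.4}])

```text
time_s: 14.45
position: [0.4595, -0.3413, 0.1209]
tool_rot: [[0.892, -0.452, 0.0], [-0.452, -0.892, -0.0], [0.0, -0.0, -1.0]]
ft_force: [-0.5, 0.1, -0.3]
grip_width: 0.0598
```

```bash
python3 - <<'E'
from h import *
v,p=wfit("washer_mid",(.459,-.3425),ringparts(.023,.010),"w10")
if v is not None: tgt(v[0],v[1],-.022)
E
```

```text
washer_mid 0.98 4191 [ 0.4682 -0.4481] [333.  77. 414. 160.]
washer_mid 0.84 1738 [ 0.4601 -0.3463] [237. 158. 289. 208.]
washer_mid 0.84 1696 [ 0.417  -0.2575] [151. 237. 222. 307.]
FIT [ 0.4595 -0.3455]  0.092
lin [  1.7   3.6 142.8] ang [ 0.01 -0.03  0.11] pos [ 0.4595 -0.3415  0.1208] F [ 0.7 -0.1 -0.4] grip 0.0595 t 14.55
```

View pics/w10.png

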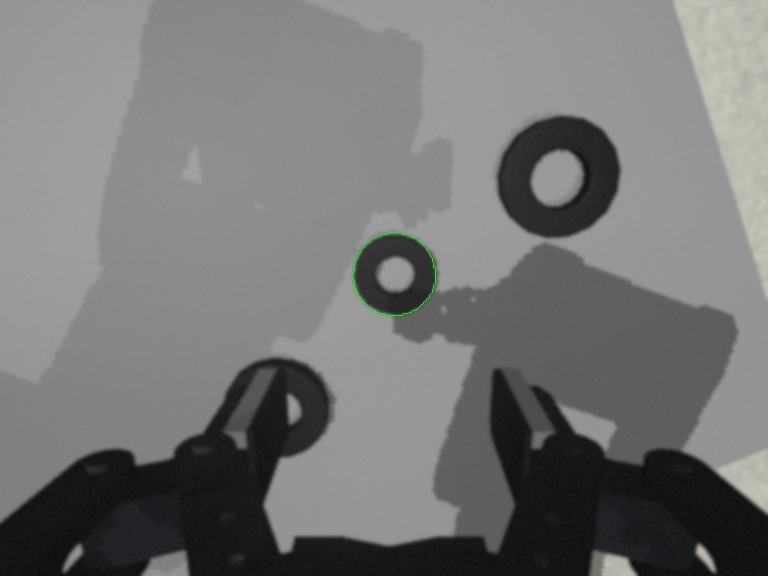

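Emit:
servo_tool(commands=[{"linear": [2.2, 3.6, 40], "angular": [0, 0, 0], "gripper": 0.4}, {"linear": [2.2, 3.6, 80], "angular": [0, 0, 0], "gripper": 0.4}, {"linear": [2.2, 3.6, 110], "angular": [0, 0, 0], "gripper": 0.4}, {"linear": [2.2, 3.6, 130], "angular": [0, 0, 0], "gripper": 0.4}, {"linear": [2.2, 3.6, 140], "angular": [0, 0, 0], "gripper": 0.4}, {"linear": [2.2, 3.6, 143.3], "angular": [0, 0, 0], "gripper": 0.4}, {"linear": [2.2, 3.6, 143.3], "angular": [0, 0, 0], "gripper": 0.4}, {"linear": [2.2, 3.6, 143.3], "angular": [0, 0, 0], "gripper": -0.2}, {"linear": [2.2, 3.6, 143.3], "angular": [0, 0, 0], "gripper": -0.2}, {"linear": [2.2, 3.6, 143.3], "angular": [0, 0, 0], "gripper": -0.2}, {"linear": [2.2, 3.6, 143.3], "angular": [0, 0, 0], "gripper": -0.2}], force=30)

```text
time_s: 15.65
position: [0.4599, -0.3471, -0.0214]
tool_rot: [[0.891, -0.454, 0.002], [-0.454, -0.891, -0.002], [0.002, 0.001, -1.0]]
ft_force: [-0.3, 1.3, 5.5]
grip_width: 0.044
```

```bash
python3 - <<'E'
from h import *
s=env.observe()
v,p=wfit("washer_mid",s["position"][:2],ringparts(.023,.010),"w11")
if v is not None: print("tool-frame ring", (s["tool_rot"].T@(np.array([v[0],v[1],0])-s["position"]))[:2])
tgt(.4955,.07,.15)
E
```

```text
washer_mid 0.91 13303 [ 0.4711 -0.4415] [389.  66. 512. 226.]
washer_mid 0.85 6484 [ 0.4593 -0.3477] [211. 217. 313. 314.]
washer_mid 0.69 306 [ 0.4348 -0.2641] [119. 364. 141. 384.]
FIT [ 0.4583 -0.3468]  0.09
tool-frame ring [-0.00153028  0.00045032]
lin [-157.2 -387.7 -172. ] ang [ 0.04 -0.13  0.01] pos [ 0.4599 -0.3471 -0.0214] F [-0.3  1.9  5.9] grip 0.0441 t 15.75
```

View pics/w11.png

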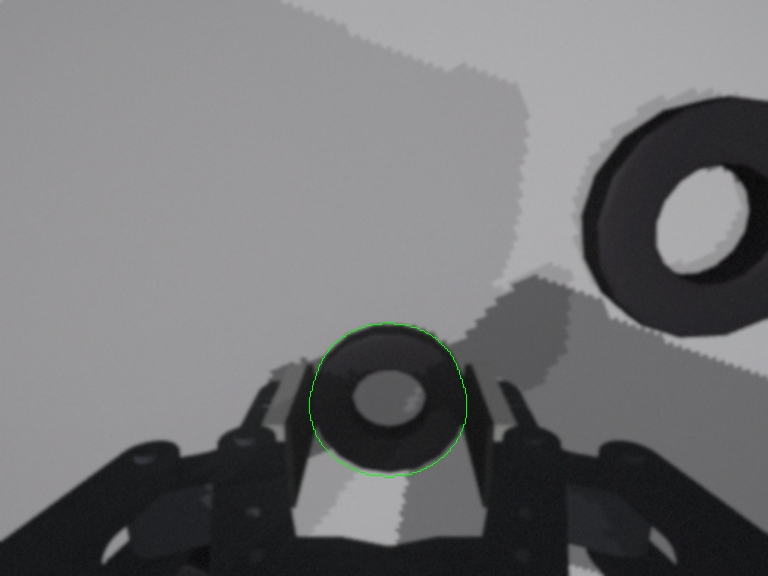

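```bash
python3 - <<'E'
from h import *
tgt(.5510,.0411,.085)
E
```

```text
lin [ -94.8 -387.2 -106.8] ang [ 0.04 -0.13  0.01] pos [ 0.4599 -0.3471 -0.0214] F [-0.3  1.9  5.9] grip 0.0441 t 15.75
```

Emit:
servo_tool(commands=[{"linear": [0, 0, -8], "angular": [0, 0, 0], "gripper": -0.2}, {"linear": [0, 0, -30], "angular": [0, 0, 0], "gripper": -0.2}, {"linear": [0, 0, -65], "angular": [0, 0, 0], "gripper": -0.2}, {"linear": [-4, -15, -95], "angular": [0, 0, 0], "gripper": -0.2}, {"linear": [-12, -50, -115], "angular": [0, 0, 0], "gripper": -0.2}, {"linear": [-22, -90, -117], "angular": [0, 0, 0], "gripper": -0.2}, {"linear": [-32, -132, -117], "angular": [0, 0, 0], "gripper": -0.2}, {"linear": [-43, -175, -117], "angular": [0, 0, 0], "gripper": -0.2}, {"linear": [-54, -218, -117], "angular": [0, 0, 0], "gripper": -0.2}, {"linear": [-64, -261, -117], "angular": [0, 0, 0], "gripper": -0.2}, {"linear": [-74, -303, -117], "angular": [0, 0, 0], "gripper": -0.2}, {"linear": [-84, -342, -117], "angular": [0, 0, 0], "gripper": -0.2}, {"linear": [-91, -370, -117], "angular": [0, 0, 0], "gripper": -0.2}, {"linear": [-94, -384, -117], "angular": [0, 0, 0], "gripper": -0.2}, {"linear": [-94.8, -387.2, -112], "angular": [0, 0, 0], "gripper": -0.2}, {"linear": [-94.8, -387.2, -107], "angular": [0, 0, 0], "gripper": -0.2}, {"linear": [-94.8, -387.2, -107], "angular": [0, 0, 0], "gripper": -0.2}, {"linear": [-94.8, -387.2, -107], "angular": [0, 0, 0], "gripper": -0.2}, {"linear": [-94.8, -387.2, -107], "angular": [0, 0, 0], "gripper": -0.2}])

```text
time_s: 17.65
position: [0.5506, 0.0405, 0.0841]
tool_rot: [[0.89, -0.455, 0.0], [-0.455, -0.89, -0.0], [0.0, 0.0, -1.0]]
ft_force: [-0.3, -0.6, -0.1]
grip_width: 0.0442
```

```bash
python3 - <<'E'
from h import *
s=env.observe(); t=s["position"]; A=(.5498,.0407)
u=t[2]+.0214
v,p=wfit("washer_mid",t[:2],ringparts(.023,.010),"w12",z=u,zc=u+.005)
rc=np.array([v[0],v[1],0]) if v is not None else t
if v is not None: print("tool-frame ring", (s["tool_rot"].T@(rc-t))[:2])
over("w13",[(circ(A,.005,.08),(0,0,255)),(circ(A,.007,.08),(0,0,255)),(circ(rc,.011,u+.010),(0,255,0)),(circ(rc,.011,u),(255,0,0))],r0=195,r1=345,c0=170,c1=350,g=.5)
print(u); tgt(*A,.0652)
E
```

```text
washer_mid 0.74 1639 [0.5696 0.0306] [224. 194. 293. 263.]
washer_mid 0.67 6726 [0.5497 0.04  ] [210. 218. 312. 313.]
FIT [0.5499 0.04  ]  0.073
tool-frame ring [-0.00047925  0.00069367]
0.10550854426506871
lin [-0.6  0.6 18.9] ang [-0.   -0.01 -0.02] pos [0.5506 0.041  0.0841] F [-0.3  0.5 -0.8] grip 0.0441 t 17.8
```

View pics/w13.png

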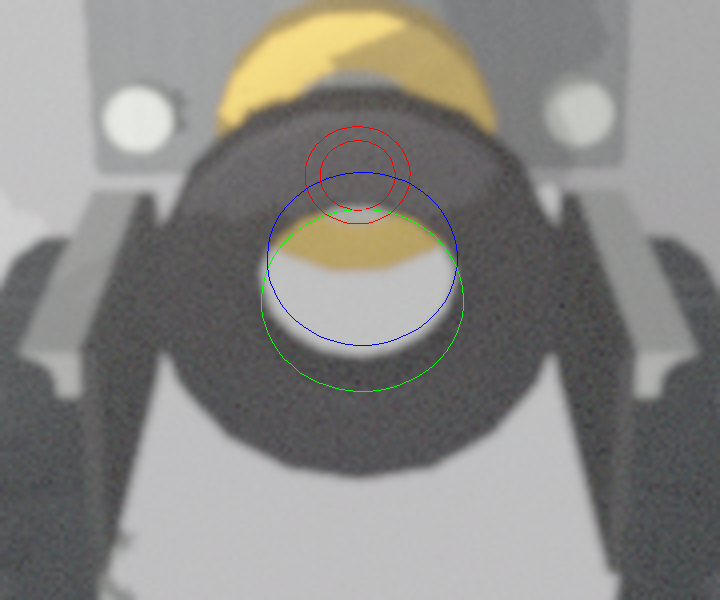

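Emit:
servo_tool(commands=[{"linear": [0, 0, 7], "angular": [0, 0, 0], "gripper": -0.2}, {"linear": [0, 0, 14], "angular": [0, 0, 0], "gripper": -0.2}, {"linear": [0, 0, 19], "angular": [0, 0, 0], "gripper": -0.2}, {"linear": [0, 0, 22], "angular": [0, 0, 0], "gripper": -0.2}, {"linear": [0, 0, 22], "angular": [0, 0, 0], "gripper": -0.2}, {"linear": [0, 0, 22], "angular": [0, 0, 0], "gripper": -0.2}])

```text
time_s: 18.4
position: [0.5507, 0.0413, 0.062]
tool_rot: [[0.891, -0.454, 0.0], [-0.454, -0.891, 0.0], [0.0, -0.0, -1.0]]
ft_force: [0.3, -0.7, -1.1]
grip_width: 0.0438
```

```bash
python3 - <<'E'
from h import *
s=env.observe(); t=s["position"]; A=(.5498,.0407)
u=t[2]+.0214
rc=t+s["tool_rot"]@np.array([-.0005,.0007,0])
over("w14",[(circ(A,.005,.08),(0,0,255)),(circ(rc,.011,u+.010),(0,255,0)),(circ(rc,.011,u),(255,0,0))],r0=195,r1=345,c0=170,c1=350,g=.5)
print(u); tgt(*A,.0652)
E
```

```text
0.083430151138468
lin [-0.5  1.  -3. ] ang [-0.01 -0.02  0.01] pos [0.5507 0.0413 0.0622] F [-0.  -0.5 -1. ] grip 0.0441 t 18.45
```

View pics/w14.png

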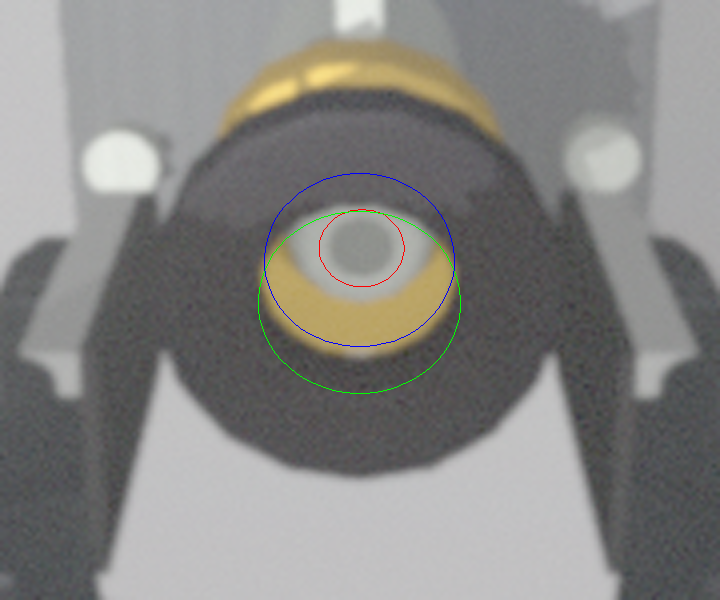

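Emit:
servo_tool(commands=[{"linear": [0, 0, 3], "angular": [0, 0, 0], "gripper": -0.2}, {"linear": [0, 0, 6], "angular": [0, 0, 0], "gripper": -0.2}, {"linear": [0, 0, 8.5], "angular": [0, 0, 0], "gripper": -0.2}, {"linear": [0, 0, 10], "angular": [0, 0, 0], "gripper": -0.2}, {"linear": [0, 0, 10.8], "angular": [0, 0, 0], "gripper": -0.2}, {"linear": [0, 0, 11.4], "angular": [0, 0, 0], "gripper": -0.2}, {"linear": [0, 0, 11.4], "angular": [0, 0, 0], "gripper": -0.2}])

```text
time_s: 19.15
position: [0.5506, 0.0413, 0.0507]
tool_rot: [[0.891, -0.454, 0.0], [-0.454, -0.891, -0.0], [0.0, -0.0, -1.0]]
ft_force: [0.2, 0.2, 0.1]
grip_width: 0.044
```

Emit:
servo_tool(commands=[{"linear": [0, 0, 0.4], "angular": [0, 0, 0], "gripper": -0.2}, {"linear": [0, 0, 0.8], "angular": [0, 0, 0], "gripper": -0.2}, {"linear": [0, 0, 1.2], "angular": [0, 0, 0], "gripper": -0.2}, {"linear": [0, 0, 1.2], "angular": [0, 0, 0], "gripper": -0.2}])

```text
time_s: 19.55
position: [0.5507, 0.0413, 0.0506]
tool_rot: [[0.891, -0.454, 0.001], [-0.454, -0.891, -0.0], [0.001, -0.0, -1.0]]
ft_force: [-2.9, 0.5, 10.9]
grip_width: 0.0442
```

Emit:
servo_tool(commands=[{"linear": [0, 0, 0.6], "angular": [0, 0, 0], "gripper": 0.5}, {"linear": [0, 0, 0.6], "angular": [0, 0, 0], "gripper": 0.5}, {"linear": [0, 0, 0.6], "angular": [0, 0, 0], "gripper": 0.5}, {"linear": [0, 0, 0.6], "angular": [0, 0, 0], "gripper": 0.5}, {"linear": [0, 0, -10], "angular": [0, 0, 0], "gripper": 0.5}, {"linear": [0, 0, -40], "angular": [0, 0, 0], "gripper": 0.5}, {"linear": [0, 0, -80], "angular": [0, 0, 0], "gripper": 0.5}, {"linear": [-40, 0, -95], "angular": [0, 0, 0], "gripper": 1}, {"linear": [-60, 0, -100], "angular": [0, 0, 0], "gripper": 1}, {"linear": [-60, 0, -100], "angular": [0, 0, 0], "gripper": 1}, {"linear": [-60, 0, -100], "angular": [0, 0, 0], "gripper": 1}])

```text
time_s: 20.65
position: [0.4976, 0.0685, 0.1501]
tool_rot: [[0.891, -0.454, 0.001], [-0.454, -0.891, -0.0], [0.001, -0.0, -1.0]]
ft_force: [0.7, 0.2, -0.2]
grip_width: 0.0853
```

```bash
python3 - <<'E'
from h import *
A=(.5498,.0407)
p=shot("wrist","w15raw")
JW=JAMB+[ring(.02,.06,.072),ring(.023,.072,.082)]
over("w15",[(circ(A,.011,.082),(0,255,0)),(circ(A,.023,.082),(0,255,0)),(circ(A,.005,.08),(0,0,255))],r0=0,r1=200,c0=130,c1=390,g=.6)
look("side","z12",180,290,180,320,1)
tgt(.4714,.2542,.12)
E
```

```text
lin [-108.  -153.8   29.1] ang [ 0.01  0.02 -0.02] pos [0.4978 0.0681 0.1491] F [ 0.4 -0.4  0.5] grip 0.0854 t 20.8
```

View pics/w15.png

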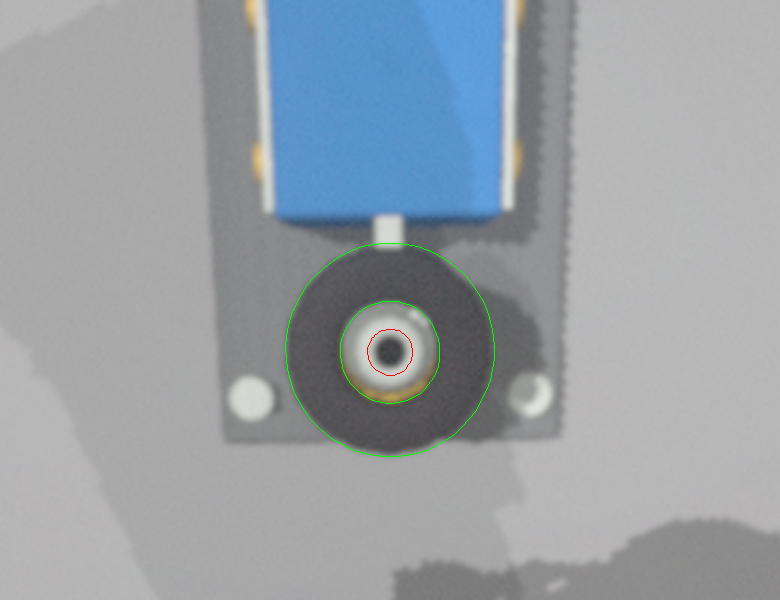

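View pics/z12.png

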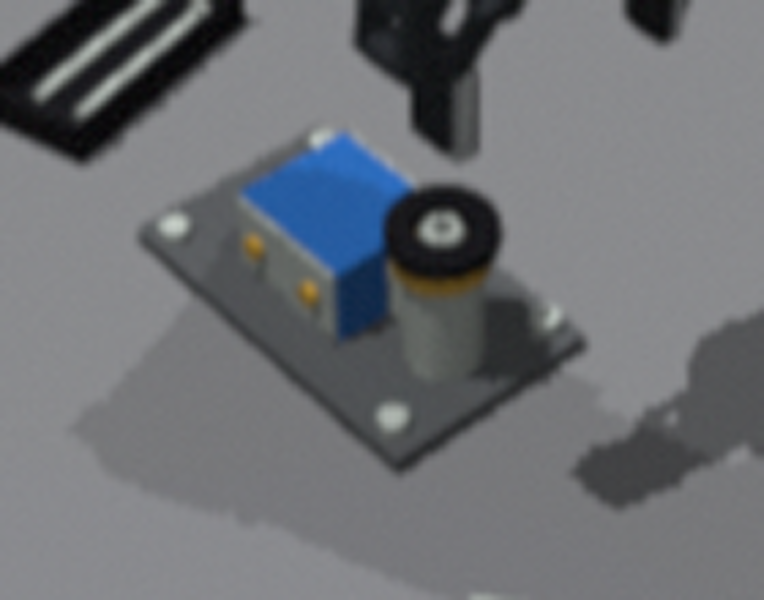

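Emit:
servo_tool(commands=[{"linear": [-54, -77, 0], "angular": [0, 0, 0], "gripper": 1}, {"linear": [-108, -154, -10], "angular": [0, 0, 0], "gripper": 1}, {"linear": [-108, -154, -10], "angular": [0, 0, 0], "gripper": 1}, {"linear": [-108, -154, -10], "angular": [0, 0, 0], "gripper": 1}, {"linear": [-108, -154, -10], "angular": [0, 0, 0], "gripper": 1}, {"linear": [-108, -154, -10], "angular": [0, 0, 0], "gripper": 1}, {"linear": [-108, -154, -10], "angular": [0, 0, 0], "gripper": 1}, {"linear": [-108, -154, -10], "angular": [0, 0, 0], "gripper": 1}])

```text
time_s: 21.6
position: [0.4712, 0.2536, 0.1592]
tool_rot: [[0.89, -0.456, -0.001], [-0.456, -0.89, -0.0], [-0.0, 0.0, -1.0]]
ft_force: [0.2, -0.9, -0.0]
grip_width: 0.0853
```

```bash
python3 - <<'E'
from h import *
v,p=wfit("leaf_grip",(.4714,.2542),LEAF,"w16",yaw=154.6,zc=.04,r=.1)
if v: tgt(v[0],v[1],.004,np.degrees(v[2])-180)
E
```

```text
leaf_grip 0.9 4167 [0.4816 0.2461] [241.  99. 282. 232.]
FIT [0.4715 0.2506] 155.2670929384403 0.071
lin [  1.8   2.7 155.4] ang [ 0.01  0.01 -2.35] pos [0.4711 0.2539 0.1594] F [0.1 0.3 0.2] grip 0.0856 t 21.7
```

View pics/w16.png

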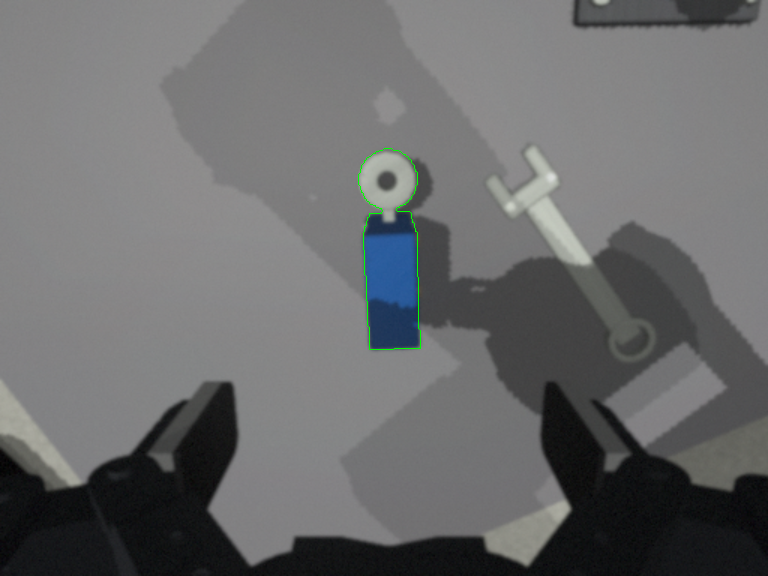

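Emit:
servo_tool(commands=[{"linear": [1.8, 2.7, 35], "angular": [0, 0, -2.35], "gripper": 1}, {"linear": [1.8, 2.7, 75], "angular": [0, 0, -2.35], "gripper": 1}, {"linear": [1.8, 2.7, 110], "angular": [0, 0, -2.35], "gripper": 1}, {"linear": [1.8, 2.7, 135], "angular": [0, 0, -2.35], "gripper": 1}, {"linear": [1.8, 2.7, 148], "angular": [0, 0, -2.35], "gripper": 1}, {"linear": [1.8, 2.7, 155], "angular": [0, 0, -2.35], "gripper": 1}, {"linear": [1.8, 2.7, 155], "angular": [0, 0, -2.35], "gripper": 1}, {"linear": [1.8, 2.7, 155], "angular": [0, 0, -2.35], "gripper": 0.2}, {"linear": [1.8, 2.7, 155], "angular": [0, 0, -2.35], "gripper": 0}, {"linear": [1.8, 2.7, 155], "angular": [0, 0, -2.35], "gripper": -0.2}, {"linear": [1.8, 2.7, 155], "angular": [0, 0, -2.35], "gripper": -0.2}], force=60)

```text
time_s: 22.8
position: [0.4713, 0.2516, 0.0049]
tool_rot: [[0.909, -0.417, 0.001], [-0.417, -0.909, 0.0], [0.001, -0.001, -1.0]]
ft_force: [-0.1, 0.4, -0.3]
grip_width: 0.0342
```

```bash
python3 - <<'E'
from h import *
v,p=wfit("leaf_grip",(.4714,.2506),LEAF,"w17",yaw=155,zc=.04,r=.1)
if v: tgt(v[0],v[1],.004,np.degrees(v[2])-180)
look("side","z13",240,384,170,330,1)
E
```

```text
leaf_grip 0.65 18859 [0.4846 0.2452] [215. 106. 301. 360.]
FIT [0.4711 0.2513] 155.51661109087567 0.136
lin [-0.   0.3  0.7] ang [-0.02 -0.02 -0.16] pos [0.4712 0.2516 0.0047] F [0.2 0.7 0.4] grip 0.0339 t 22.9
```

View pics/w17.png

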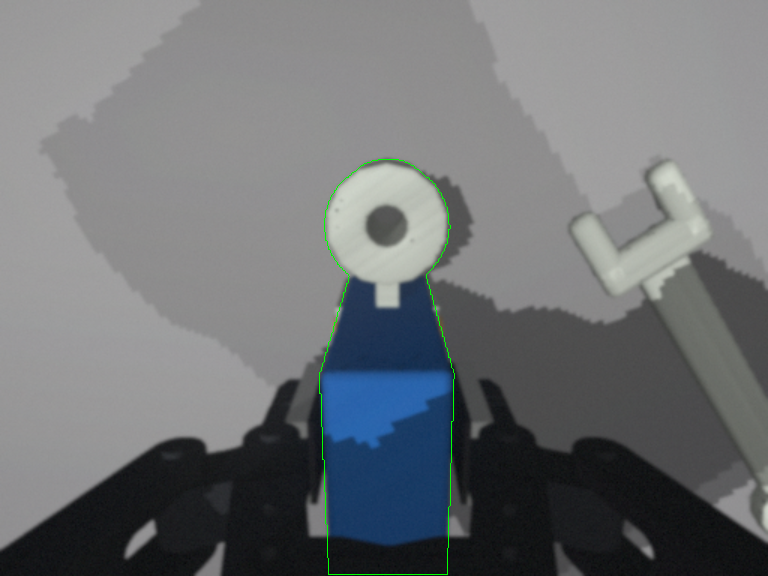

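View pics/z13.png

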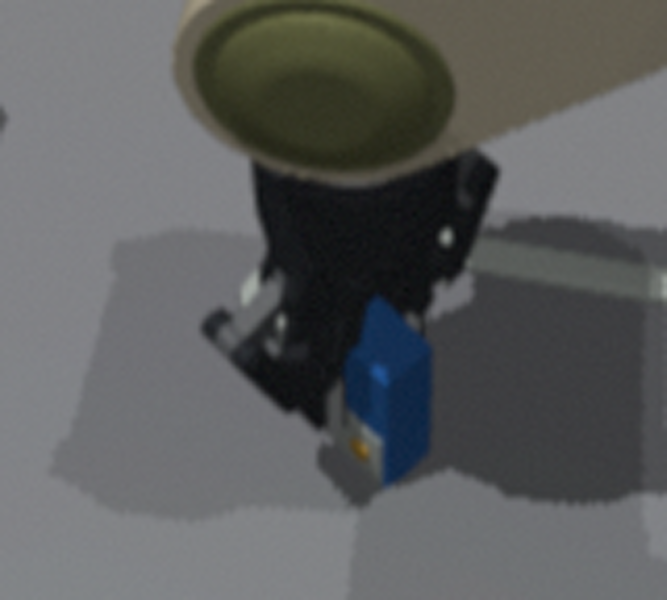

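Emit:
servo_tool(commands=[{"linear": [0, 0, 0], "angular": [0, 0, 0], "gripper": -0.6}, {"linear": [0, 0, 0], "angular": [0, 0, 0], "gripper": -0.8}, {"linear": [0, 0, 0], "angular": [0, 0, 0], "gripper": -0.8}, {"linear": [0, 0, 0], "angular": [0, 0, 0], "gripper": -0.8}], force=60)

```text
time_s: 23.35
position: [0.4713, 0.2517, 0.0046]
tool_rot: [[0.909, -0.417, 0.0], [-0.417, -0.909, 0.0], [0.0, -0.0, -1.0]]
ft_force: [-0.6, 1.7, 3.6]
grip_width: 0.0255
```

```bash
python3 - <<'E'
from h import *
v,p=wfit("leaf_grip",(.4714,.2506),LEAF,"w18",yaw=155,zc=.04,r=.1)
if v: tgt(v[0],v[1],.004,np.degrees(v[2])-180)
E
```

```text
leaf_grip 0.63 19026 [0.4847 0.2447] [214. 102. 305. 361.]
FIT [0.4711 0.251 ] 155.6014467702667 0.137
lin [0.1 0.7 0.7] ang [-0.02 -0.02 -0.24] pos [0.4713 0.2517 0.0047] F [-0.9  0.   5.9] grip 0.0253 t 23.45
```

Emit:
servo_tool(commands=[{"linear": [0, 0, -5], "angular": [0, 0, 0], "gripper": -0.8}, {"linear": [0, 0, -20], "angular": [0, 0, 0], "gripper": -0.8}, {"linear": [0, 0, -45], "angular": [0, 0, 0], "gripper": -0.8}, {"linear": [0, 0, -75], "angular": [0, 0, 0], "gripper": -0.8}, {"linear": [0, 0, -105], "angular": [0, 0, 0], "gripper": -0.8}, {"linear": [0, 0, -125], "angular": [0, 0, 0], "gripper": -0.8}, {"linear": [0, 0, -135], "angular": [0, 0, 0], "gripper": -0.8}, {"linear": [0, 0, -135], "angular": [0, 0, 0], "gripper": -0.8}, {"linear": [0, 0, -135], "angular": [0, 0, 0], "gripper": -0.8}, {"linear": [0, 0, -135], "angular": [0, 0, 0], "gripper": -0.8}])

```text
time_s: 24.45
position: [0.4705, 0.2514, 0.138]
tool_rot: [[0.909, -0.417, -0.003], [-0.417, -0.909, -0.001], [-0.002, 0.002, -1.0]]
ft_force: [1.0, -0.4, -3.9]
grip_width: 0.0252
```

```bash
python3 - <<'E'
from h import *
s=env.observe(); u=s["position"][2]-.0047
v,p=wfit("leaf_grip",s["position"][:2],LEAF,"w19",yaw=155.5,zc=u+.04,r=.1,z=u)
E=np.array([v[0],v[1]])-.052*np.array([np.cos(v[2]),np.sin(v[2])])
print("eye",E,(s["tool_rot"].T@(np.array([*E,0])-s["position"]))[:2])
over("w20",[(circ(E,.016,u+.04),(0,255,0)),(circ(E,.005,u+.04),(0,255,0)),(circ(E,.005,u),(255,0,0))],r0=100,r1=300,c0=130,c1=390)
tgt(*s["position"])
p=look("side","z14",200,384,130,330,1)
E
```

```text
missTraceback (most recent call last):
  File "<stdin>", line 4, in <module>
TypeError: 'NoneType' object is not subscriptable
```

```bash
python3 - <<'E'
from h import *
s=env.observe(); t=s["position"]; u=t[2]-.0047
E=(t+s["tool_rot"]@np.array([.052,0,0]))
over("w20",[(circ(E,.016,u+.04),(0,255,0)),(circ(E,.005,u+.04),(0,255,0)),(circ(E,.005,u),(255,0,0))],r0=100,r1=300,c0=130,c1=390)
tgt(*s["position"])
p=look("side","z14",200,384,130,330,1)
E
```

```text
lin [-0.1  0.1  0.2] ang [0.06 0.07 2.36] pos [0.4708 0.2515 0.1386] F [ 0.1 -0.6 -4.9] grip 0.0253 t 24.6
```

View pics/w20.png

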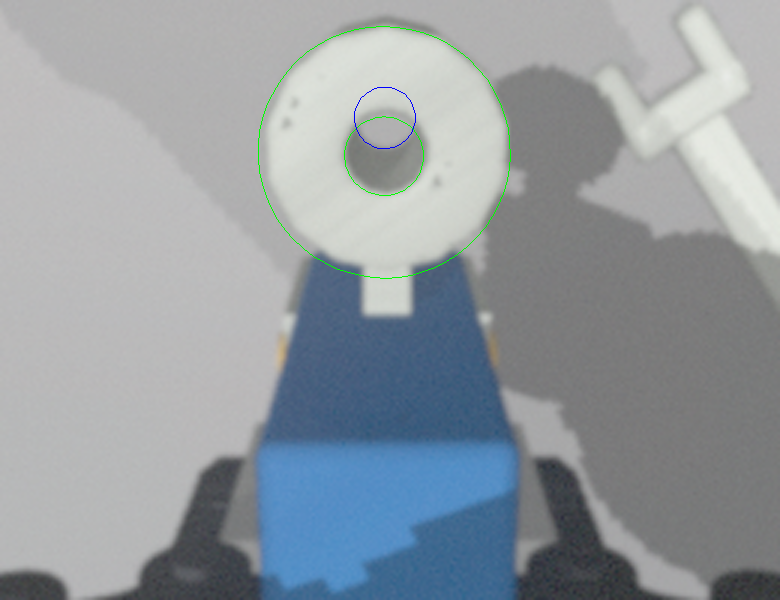

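View pics/z14.png

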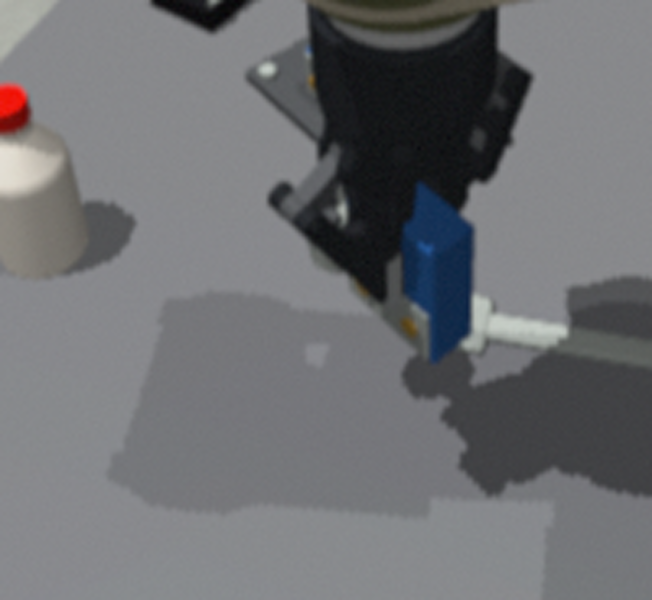

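```bash
python3 - <<'E'
from h import *
tgt(.5027,.0641,.115,-26.4)
E
```

```text
lin [107.  157.1  23.8] ang [0.05 0.05 1.76] pos [0.471  0.2515 0.1388] F [ 0.2  0.1 -4. ] grip 0.0252 t 24.65
```

Emit:
servo_tool(commands=[{"linear": [8, 12, 0], "angular": [0, 0, 0.3], "gripper": -0.8}, {"linear": [20, 30, 0], "angular": [0, 0, 0.8], "gripper": -0.8}, {"linear": [36, 54, 0], "angular": [0, 0, 1.2], "gripper": -0.8}, {"linear": [53, 79, 0], "angular": [0, 0, 1.76], "gripper": -0.8}, {"linear": [70, 104, 0], "angular": [0, 0, 1.76], "gripper": -0.8}, {"linear": [86, 127, 0], "angular": [0, 0, 1.76], "gripper": -0.8}, {"linear": [97, 144, 0], "angular": [0, 0, 1.76], "gripper": -0.8}, {"linear": [104, 153, 4], "angular": [0, 0, 1.76], "gripper": -0.8}, {"linear": [107, 157, 10], "angular": [0, 0, 1.76], "gripper": -0.8}, {"linear": [107, 157, 17], "angular": [0, 0, 1.76], "gripper": -0.8}, {"linear": [107, 157, 24], "angular": [0, 0, 1.76], "gripper": -0.8}, {"linear": [107, 157, 24], "angular": [0, 0, 1.76], "gripper": -0.8}, {"linear": [107, 157, 24], "angular": [0, 0, 1.76], "gripper": -0.8}, {"linear": [107, 157, 24], "angular": [0, 0, 1.76], "gripper": -0.8}])

```text
time_s: 26.05
position: [0.5031, 0.0646, 0.1156]
tool_rot: [[0.896, -0.444, 0.001], [-0.444, -0.896, -0.0], [0.0, -0.0, -1.0]]
ft_force: [-0.0, -0.0, -5.0]
grip_width: 0.025
```

```bash
cat > fin.py <<'E'
from h import *
import sys
n=sys.argv[1]
s=env.observe(); t=s["position"]; u=t[2]-.0047; A=(.5498,.0407)
E=(t+s["tool_rot"]@np.array([.0526,0,0]))
over("f"+n,[(circ(E,.016,u+.04),(0,255,0)),(circ(E,.005,u+.04),(0,255,0)),(circ(E,.005,u),(255,0,0)),(circ(A,.023,.082),(0,0,255)),(circ(A,.005,.08),(0,0,255)),
 (place(np.array([[-.094,-.03,.05],[-.03,-.03,.05],[-.03,.03,.05],[-.094,.03,.05]]),*A,np.radians(153.6)),(255,0,255))],r0=0,r1=300,c0=70,c1=450)
print("eye",np.round(E,4),"u",u)
tgt(.5027,.0641,.0917,-26.4)
look("side","g"+n,130,290,150,360,1)
look("scene","k"+n,110,240,210,350,1)
E
python3 fin.py 1
```

```text
eye [0.5502 0.0413 0.1157] u 0.11094797857096823
lin [-0.2  0.6 24. ] ang [-0.01 -0.04  0.03] pos [0.5031 0.0646 0.1157] F [-0.1 -0.7 -4.8] grip 0.0252 t 26.1
```

View pics/f1.png

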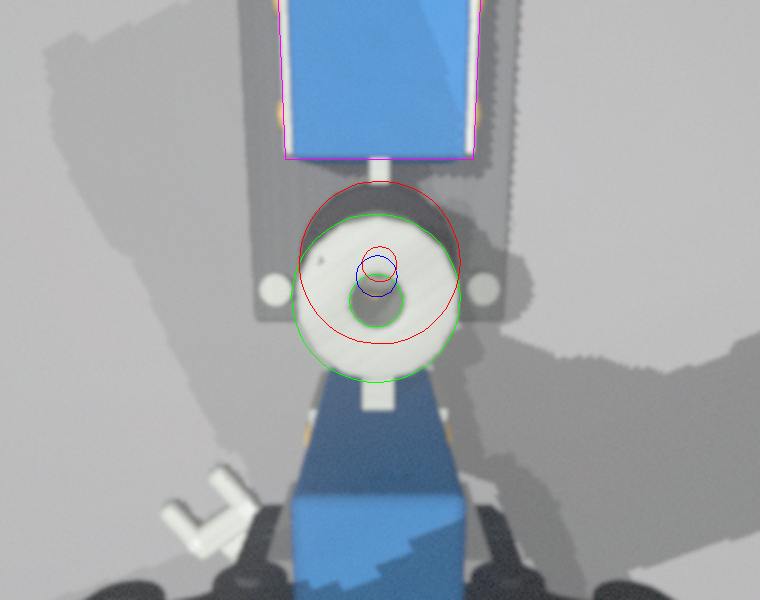

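View pics/g1.png

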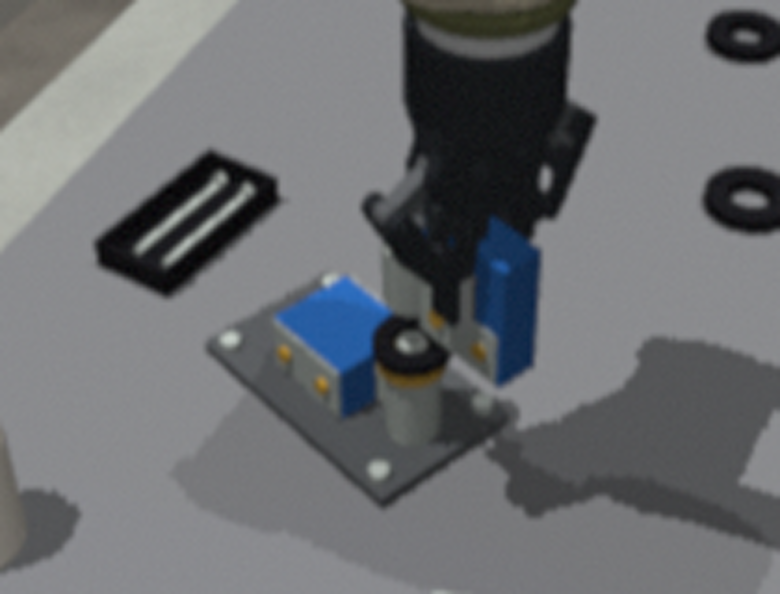

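View pics/k1.png

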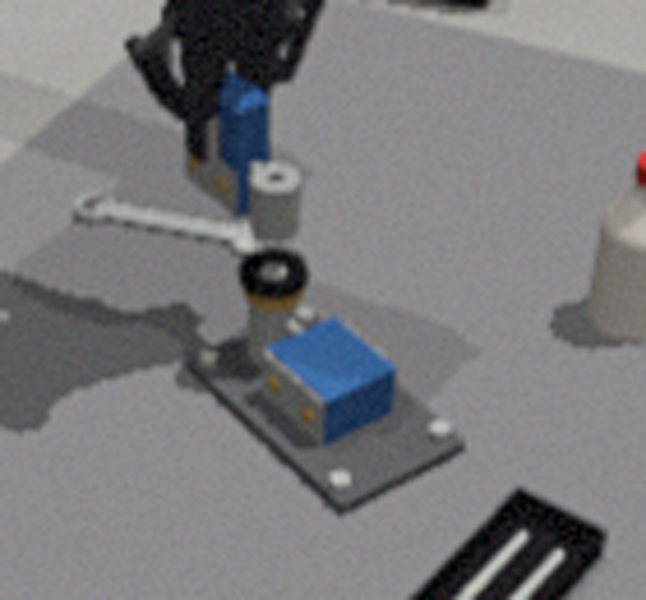

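Emit:
servo_tool(commands=[{"linear": [-0.2, 0.6, 5], "angular": [0, 0, 0], "gripper": -0.8}, {"linear": [-0.2, 0.6, 11], "angular": [0, 0, 0], "gripper": -0.8}, {"linear": [-0.2, 0.6, 17], "angular": [0, 0, 0], "gripper": -0.8}, {"linear": [-0.2, 0.6, 21], "angular": [0, 0, 0], "gripper": -0.8}, {"linear": [-0.2, 0.6, 23.3], "angular": [0, 0, 0], "gripper": -0.8}, {"linear": [-0.2, 0.6, 24], "angular": [0, 0, 0], "gripper": -0.8}, {"linear": [-0.2, 0.6, 24], "angular": [0, 0, 0], "gripper": -0.8}, {"linear": [-0.2, 0.6, 24], "angular": [0, 0, 0], "gripper": -0.8}, {"linear": [-0.2, 0.6, 24], "angular": [0, 0, 0], "gripper": -0.8}])

```text
time_s: 27.1
position: [0.5026, 0.0638, 0.0916]
tool_rot: [[0.896, -0.445, 0.0], [-0.445, -0.896, -0.0], [0.0, -0.0, -1.0]]
ft_force: [0.1, 0.6, -4.7]
grip_width: 0.0253
```

```bash
python3 fin.py 2; python3 - <<'E'
from h import *
s=env.observe(); t=s["position"]; u=t[2]-.0047; A=(.5498,.0407)
E=(t+s["tool_rot"]@np.array([.0526,0,0]))
over("f3",[(circ(E,.016,u+.04),(0,255,0)),(circ(E,.005,u+.04),(0,255,0)),(circ(E,.005,u),(255,0,0)),(circ(A,.005,.08),(0,0,255))],r0=90,r1=170,c0=205,c1=310)
E
```

```text
eye [0.5497 0.0404 0.0916] u 0.08692077246152026
lin [-0.1 -0.3 -0.1] ang [-0.01 -0.02 -0.  ] pos [0.5026 0.0638 0.0916] F [-0.1 -0.4 -3.8] grip 0.0251 t 27.15
```

View pics/f2.png

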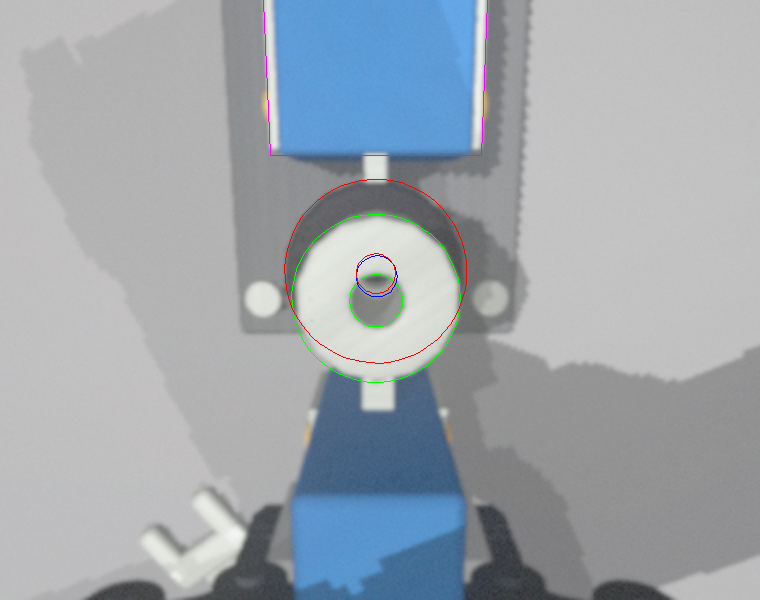

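View pics/f3.png

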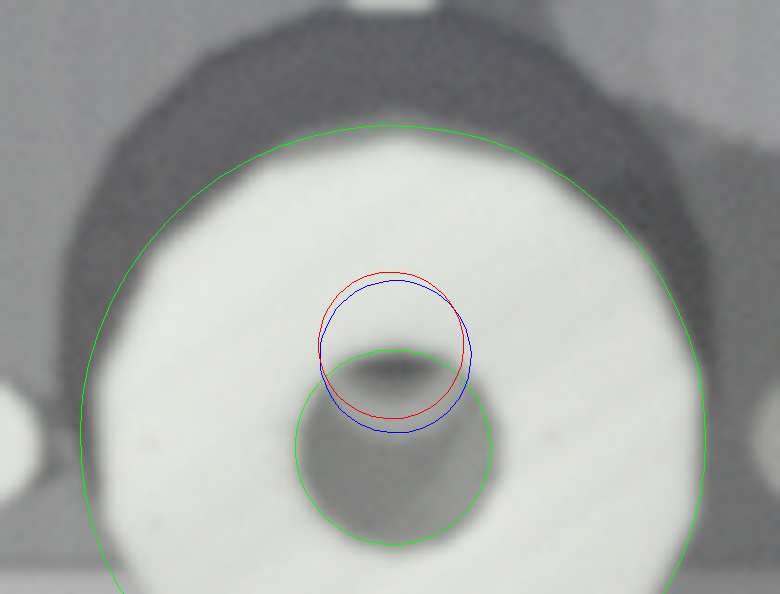

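View pics/k2.png

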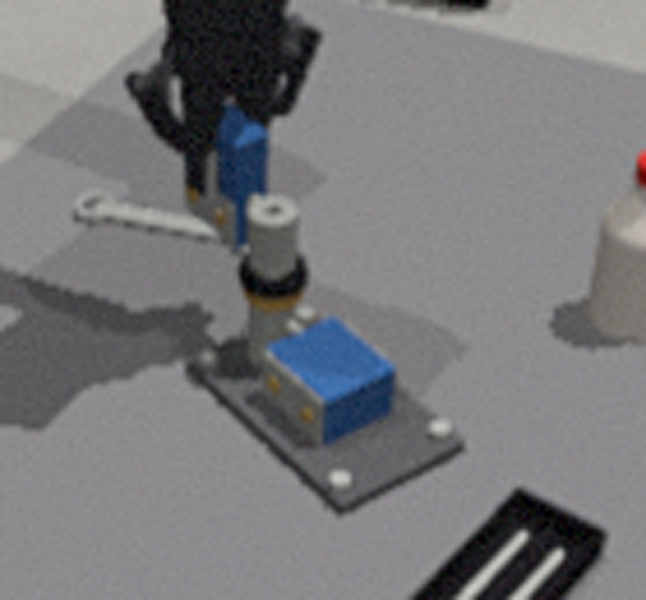

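View pics/g2.png

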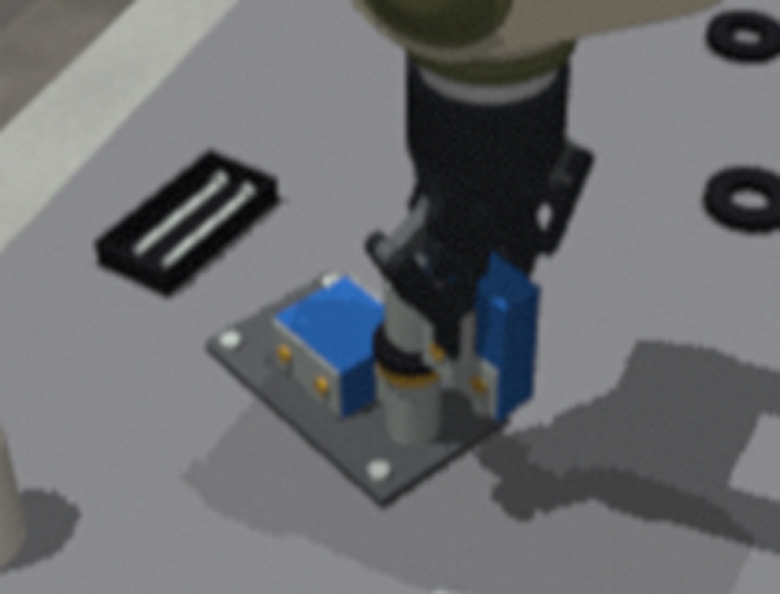

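```bash
python3 - <<'E'
from h import *
f=np.mean([shot("wrist")["frame"].astype(float) for _ in range(5)],0)
c=f[125:175,235:285]; c=np.clip((c-40)*1.6,0,255).astype(np.uint8)
cv2.imwrite("pics/f4.png",cv2.resize(c,None,fx=12,fy=12,interpolation=cv2.INTER_NEAREST))
print(f[130:168:1,258].mean(1).round())
s=env.observe(); t=s["position"]; print(t)
E
```

```text
[202. 199. 197. 192. 186. 171. 137.  93.  58.  48.  53.  65.  78.  93.
 111. 122. 122. 118. 109.  97.  88.  84.  85.  85.  84.  83.  84.  85.
  87.  89.  92.  93.  99. 117. 150. 183. 200. 204.]
[0.50250409 0.0638271  0.09144701]
```

View pics/f4.png

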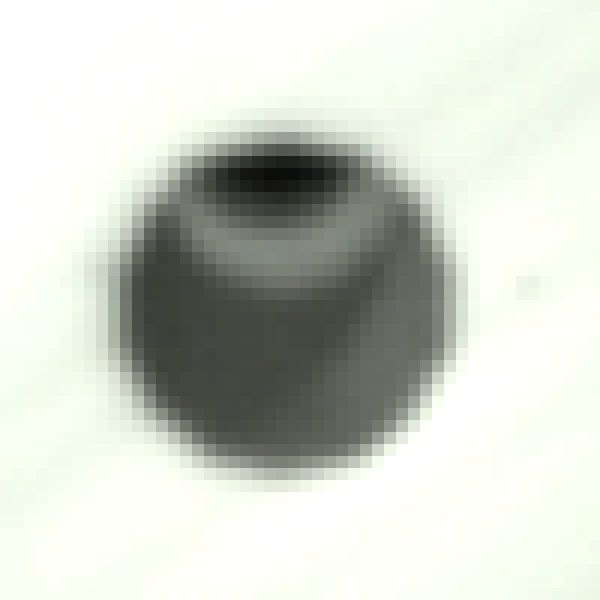

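Emit:
servo_tool(commands=[{"linear": [0.4, -0.3, 0], "angular": [0, 0, 0], "gripper": -0.8}, {"linear": [0.4, -0.3, 0], "angular": [0, 0, 0], "gripper": -0.8}, {"linear": [0.4, -0.3, 0], "angular": [0, 0, 0], "gripper": -0.8}, {"linear": [0.4, -0.3, 0], "angular": [0, 0, 0], "gripper": -0.8}, {"linear": [0.4, -0.3, 0], "angular": [0, 0, 0], "gripper": -0.8}])

```text
time_s: 28.05
position: [0.503, 0.0639, 0.0914]
tool_rot: [[0.896, -0.445, -0.0], [-0.445, -0.896, 0.0], [-0.0, -0.0, -1.0]]
ft_force: [-0.3, 0.7, -4.4]
grip_width: 0.0252
```

```bash
python3 - <<'E'
from h import *
A=(.5498,.0407)
tgt(.5027,.0641,.0917,-26.4)
for n in("scene","side"):
    p=shot(n); F=[p["frame"]]+[shot(n)["frame"] for _ in range(5)]
    f=np.mean([x.astype(float) for x in F],0)
    s=env.observe(); t=s["position"]; u=t[2]-.0047; E=(t+s["tool_rot"]@np.array([.0526,0,0]))
    c=proj(p,[[*A,.08]])[0]; r0,r1,c0,c1=[int(v) for v in(c[1]-28,c[1]+17,c[0]-28,c[0]+28)]
    k=13; g=cv2.resize(np.clip(f[r0:r1,c0:c1]*1.3,0,255).astype(np.uint8),None,fx=k,fy=k,interpolation=cv2.INTER_CUBIC)
    for C,R,z,col in[(E,.016,u,(0,255,0)),(E,.016,u+.04,(0,255,0)),(A,.023,.082,(0,0,255)),(A,.023,.072,(0,0,255)),(E,.005,u+.04,(0,255,0))]:
        cv2.polylines(g,[np.round((proj(p,circ(C,R,z))-[c0,r0]+.5)*k).astype(np.int32)],True,col,1)
    cv2.imwrite(f"pics/h_{n}.png",g)
E
```

```text
lin [-0.3 -0.  -0.3] ang [-0.  0. -0.] pos [0.503  0.0639 0.0914] F [-0.3  0.7 -4.4] grip 0.0252 t 28.05
```

View pics/h_scene.png

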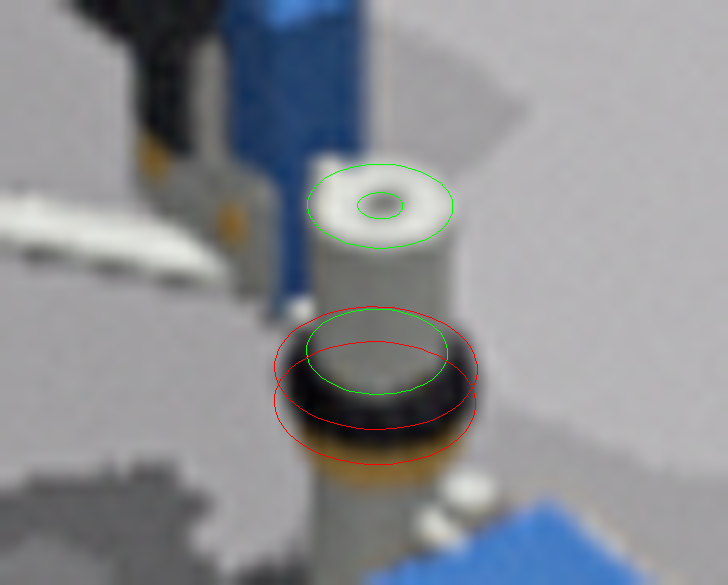

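View pics/h_side.png

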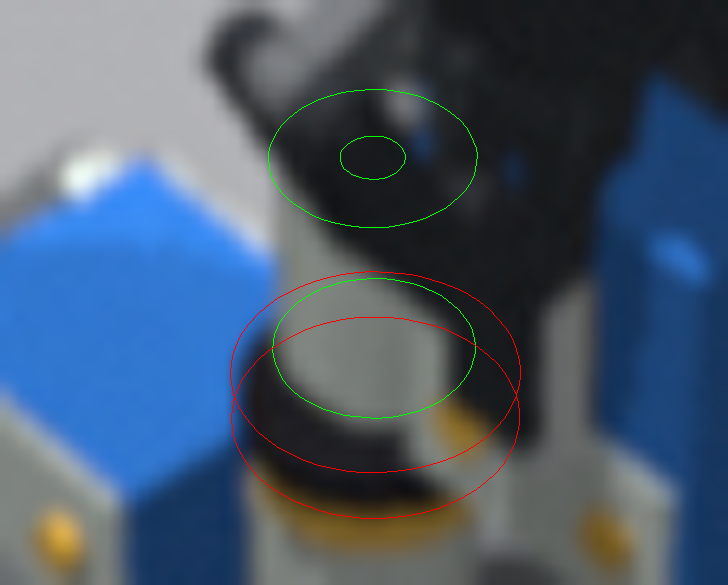

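```bash
python3 -c "
from rig import env
print(env.close_job()); s=env.observe(); print(s['time_s'],s['position'],s['ft_force'],s['grip_width'])"
```

```text
the job is handed in; nothing more can be done
None
the job is handed in; nothing more can be done
```

I finished the job in about 29 s and handed it in with the leaf still held over the washer. No verdict was reported.

- **Collar:** The brass collar went down over the post until I felt light contact at the expected height, and then I let go of it. The wrist and side views showed it seated and centred.
- **Washer:** I used the smallest of the three black rings, which fits 46 mm. It went down onto the collar until about 11 N of contact at the expected height, and I let go of it. The wrist view showed it on the axis, with the post tip just below its top.
- **Leaf:** I gripped it across its thickness with 60 N, and the wrist force showed only its own weight. It stood in line with the jamb to within a fraction of a degree by my estimate, on the side away from the block. By the reported pose its knuckle was about 4.7 mm above the washer.
- **Alignment of the two holes:** My measures disagreed slightly. The outlines in the wrist and scene views put the holes within about 0.5 mm of each other. The view down through the knuckle suggested up to about 1 mm along the leaf, so I moved the leaf 0.4 mm that way as a compromise.
- **Fingertips:** They sat about 30 mm behind where `env.tips_ahead` puts them, in all three cameras. I used the seen position, and the contact heights agreed with it.
- **Bystanders:** I never touched the wrench, oil bottle or pin tray.

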